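# Load the yellow tape that hangs behind two other rolls

## Task

The grey dispenser is empty and the yellow tape for it hangs at the back of the hook, nearest the upright, behind the red and the blue roll. Take the two front rolls off the hook and stand them in the roll cradle, each in a bay of its own, drop the yellow roll into the dispenser so that it sits on the two rollers between the cheeks, then hang the red and the blue roll back on the hook, each where it hung before. Leave the glue bottle and the hex key alone.

Things in the scene. Friction and masses are not known exactly. Their poses are not given: they have to be found in the camera images.
- yellow_roll_center (a point): Yellow tape roll, 62 mm across, 22 mm wide, with a 38 mm hole through its core; about 80 g, rigid. The point is the centre of the roll (middle of hole and width); x is the axis of the hole, level; any turn about it is possible. At the start it is the rearmost of three rolls on the hook.
- red_roll_center (a point): Red tape roll, 62 mm across, 22 mm wide, with a 38 mm hole through its core; about 80 g, rigid. The point is the centre of the roll (middle of hole and width); x is the axis of the hole, level; any turn about it is possible. At the start it is at the middle or at the nose end of the hook.
- blue_roll_center (a point): Blue tape roll, 62 mm across, 22 mm wide, with a 38 mm hole through its core; about 80 g, rigid. The point is the centre of the roll (middle of hole and width); x is the axis of the hole, level; any turn about it is possible. At the start it is at the middle or at the nose end of the hook.
- hook_mid (a point): Tape stand's hook, fixed: point on the axis between its two level 6 mm wires (10 mm apart), 115 mm up. +x along the hook to the upright (at +0.09, 133 mm high), -x to the open nose, which rises 8 mm from x -0.068 to -0.091; at 4 mm above this height a roll's centre passes with 8 mm play, and is clear beyond -0.105. Rolls hang at x +0.045, 0, -0.045, centre 15 mm below, pulled off and put on along x.
- bay_middle (a point): Middle bay of the fixed roll cradle: centre of a roll standing there on edge, 52 mm up; x is that roll's axis, z up. Two 8 mm steel rods along x, 41 mm apart, carry and centre the rolls; aluminium cheeks 4 mm thick, 59 mm high, 58 mm wide at x -0.069, -0.023, 0.023, 0.069 form three bays 42 mm wide, seats at x -0.046, 0, +0.046, all empty at the start.
- dispenser_seat (a point): Grey fixed tape dispenser: centre of a roll lying on its two 8 mm steel rollers, 52 mm above the bench. The seated roll's axis is level, along y; -x points to the toothed cutter, 87 mm in front, 28 mm high; z up. The rollers are 41 mm apart along x. Cheeks beside the roll are 42 mm apart along y (10 mm free either side), 70 mm long, up to 64 mm high.
- glue_bottle: Yellow glue bottle with a red tip, 49 mm across and 128 mm tall, standing loose behind the dispenser; origin at the centre of its foot. Behind and above it the front beam of the bench's shelf runs along y at x = 0.73 m from the robot's axis, 0.42 m above the bench. Not to be disturbed.
- hex_key: Hex key with a red grip, 94 x 33 x 12 mm, lying loose on the bench; origin at its centre on the bench. Not to be disturbed.
Not all that is in view belongs to the job. Leave any green or turquoise look-alike of the part that bears yellow_roll_center alone.

How it is judged:
By the outcome, as a careful person would: the job done as asked, in the order asked, and still so for the second after the job is handed in, with the robot touching nothing.
It also fails if it takes over 144 s, if anything falls off the work surface, if the arm or the gripper's body presses on something with over 40 N, if the wrist force passes 120 N, or if a joint passes its speed limit or range.

## Robot

A 7-joint arm with a two-finger parallel gripper is mounted at the origin on a cart in front of the work surface, level with it; the furniture and walls round the work are solid. World frame = base frame: x ahead of the robot, y to its left, z up, the work surface at z = 0. Lengths are in m, angles in rad, forces in N, time in s.
With the tool pointing down it reaches from about 0.425 to 0.975 m from the base axis. Payload 16.7 kg.
Tool frame: the origin (TCP) lies at the very end of the fingers, on their centre line; the grasp point (between the pads) lies 19 mm behind it (ctrl.pinch_z is the distance from the TCP to the grasp point, in m); z points along the fingers, y is the direction in which the jaws open and shut (so a half turn about z gives the same grasp; the last joint's range is limited). The gripper opens to 85 mm and grips with 20 to 120 N. Pads are 22 mm wide; open, the fingers measure 114 mm over their backs; the gripper's body (76 mm by 85 mm) begins 54 mm behind the grasp point. The pads swing forward as they close: fully open they stand 13 mm farther back than shut.
Start: joints at [-1.427, 0.426, 0.074, 1.606, -0.034, 1.111, -0.067], TCP at [0.195, 0.646, 0.231] pointing down, gripper open.
Joint ranges: [-2.85, 2.85], [-0.5, 2.14], [-1.23, 1.37], [0.21, 2.46], [-1.02, 4.16], [0.16, 2.05], [-2.73, 2.73]. Speed limits (rad/s): [1.89, 1.89, 2.39, 2.39, 3.01, 3.01, 3.01].

## Interface

Orientations are given as a rotation vector (axis times angle).
In Python, from workcell import ctrl, get_image, camera_params gives the robot as it stands.
- The arm moves only by the tool move_arm, never from a script. Its argument "deltas" is a list of rows, each a list of 7 numbers: the opening, from -1 (shut) to 1 (fully open), then the shift along the tool's x, y, z in units of 150 mm (1.0 is 150 mm), then the turn, a rotation vector about the tool's x, y, z in units of pi rad (1.0 is pi rad). A call has 1 to 5 rows; each row is the pose to reach, as a shift and turn from the pose commanded when the call began, along the tool's axes at that moment, turning the shorter way round; what a row does not reach only later rows make up. A row lasts 1/8 s, in which the tool goes at most 62.5 mm and 10.7 degrees, less where a joint would pass 70% of its speed; a pose out of reach is approached as far as the arm can. A call with a number of a shift or a turn outside -1 to 1 is refused whole. A call with a gripper value outside its range is refused whole. The fingers move at their own pace and stop on an object; "force" is the grip in N (left out, the last holds). Time passes only in rows, so rows that repeat a pose let the fingers close. It gives the time, the measured TCP pose, the force and the opening at its end, in the units of the state.
- ctrl.observe(): the state, without advancing time (a new reading comes with each control period).
- get_image(name): name is "side" or "top" or "wrist"; returns the picture (384x512x3 uint8, red, green, blue); there is no depth.
- camera_params(name): a dict with "vertical_fov" (degrees; the focal length in pixels is half the picture's height over the tangent of half this angle, whatever the lens; pixels are square), "cx", "cy" (the principal point, pixels), "extrinsics" (4x4, takes a point from world to camera coordinates). Camera axes: x right, y down, z forward; pixel columns grow to the right and rows downward; lengths in m; the calibration is good to about 2 mm. A picture is of the moment at which its call begins: read the wrist's pose just before it. camera_params takes no time and is no camera call; for the wrist camera it gives the pose at the moment of the call.
- ctrl.close_job(): hands the job in, once; it reports no verdict.
The state is a dict: "clock": time; "q": joint angles; "dq": joint speeds; "effort": joint torques, N m; "tcp_pos": TCP position; "eef_rot": TCP orientation; "contact_force": force on the tool from outside, world axes, zero at the start; "torque": the same for the moment, N m; "finger_gap": finger opening in m.
Only numpy, scipy, OpenCV 4.12 (cv2) and the standard library are available. Lean on these libraries where they do the work, as an engineer would, in place of code of your own. Each camera call takes 0.05 s, during which the arm holds its last target. There are 200 camera calls.

## Working session

There is one attempt and no reset: what is moved stays moved. The work goes in short steps, Python scripts to look and compute and a tool call to move; the robot and the scene stay as the last step left them, time stands still between calls to the robot, and variables do not carry over. Pictures are saved under pics/ and viewed, about 12 in all and at most 16, crops included, and the job is handed in when it is done.

Besides the shell and the picture viewer there is one more tool, called after "Emit:" by a JSON object that holds its "api" and its "payload", one argument or row to a line. move_arm: Moves the arm, as the interface text tells. Its arguments: {"type":"object","properties":{"deltas":{"type":"array"},"force":{"type":"number"}},"required":["deltas"]}

```bash
ls; mkdir -p pics
python3 - <<'E'
from workcell import ctrl,get_image,camera_params
import cv2,numpy as np
print(ctrl.observe())
for n in("side","top","wrist"):
    p=camera_params(n);print(n,p['vertical_fov'],p['cx'],p['cy'],np.round(p['extrinsics'],4).tolist())
    im=get_image(n);cv2.imwrite(f"pics/{n}0.png",im[:,:,::-1])
E
```

```text
pics
{'clock': 0.0, 'q': array([-1.42755149,  0.42672355,  0.07385668,  1.60661112, -0.03412037,
        1.11078   , -0.06707878]), 'dq': array([ 5.20202386e-04,  3.53824177e-04,  1.61520111e-05, -1.34768852e-03,
        1.63375384e-04, -2.06299995e-04, -1.43246906e-04]), 'effort': array([-1.76875824e-04, -9.49855757e+01,  3.76046151e+00, -4.63513863e+01,
        1.91699975e-02,  1.04521005e-02,  1.59013888e-05]), 'tcp_pos': array([0.19470123, 0.64588873, 0.23061458]), 'eef_rot': array([-4.58225170e-01, -3.10788587e+00,  1.97573137e-03]), 'contact_force': array([-0.20454367, -0.32107133, -0.55990784]), 'torque': array([0.00271968, 0.01415924, 0.00030339]), 'finger_gap': 0.08575184847025576}
side 50.54073911703069 253.1873215760112 190.0971000205315 [[0.4287, -0.9033, -0.0183, -0.2405], [-0.6387, -0.2887, -0.7132, 0.4432], [0.639, 0.3175, -0.7007, 0.6637], [0.0, 0.0, 0.0, 1.0]]
top 57.86783636435841 259.4323799385429 192.64918592137164 [[-0.0183, -0.9993, -0.0332, 0.0435], [-0.9851, 0.0237, -0.1705, 0.5585], [0.1712, 0.0296, -0.9848, 1.0085], [0.0, 0.0, 0.0, 1.0]]
wrist 59.014138787875524 255.9236179265234 187.75979193051242 [[0.2881, 0.9576, -0.0019, -0.6752], [0.9053, -0.2717, 0.3265, -0.042], [0.3122, -0.0957, -0.9452, 0.3808], [0.0, 0.0, 0.0, 1.0]]
```

View pics/side0.png

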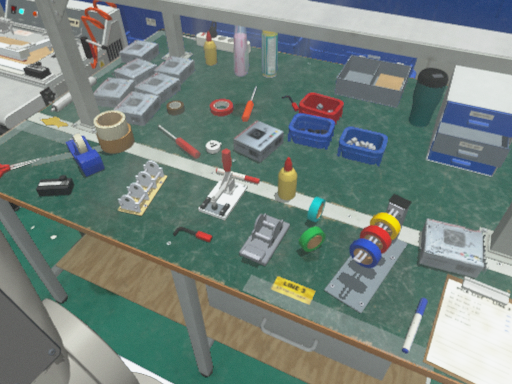

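View pics/top0.png

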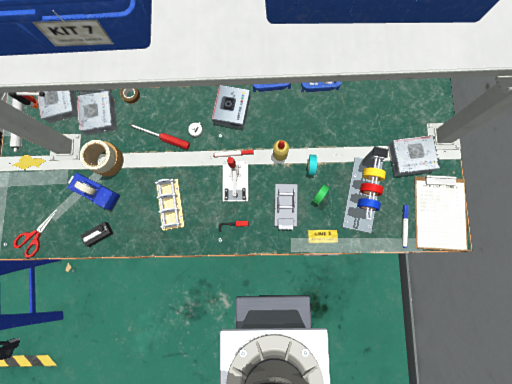

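```bash
cat > h.py <<'E'
from workcell import ctrl,get_image,camera_params
import cv2,numpy as np
def crop(im,x0,y0,w,h,s):
    c=cv2.resize(im[y0:y0+h,x0:x0+w],None,fx=s,fy=s,interpolation=cv2.INTER_CUBIC)
    for v in range(-(-x0//10)*10,x0+w,10):
        cv2.line(c,((v-x0)*s+s//2,0),((v-x0)*s+s//2,6),(255,0,255),1)
        if v%20==0: cv2.putText(c,str(v),((v-x0)*s-8,17),0,.36,(255,0,255),1)
    for v in range(-(-y0//10)*10,y0+h,10):
        cv2.line(c,(0,(v-y0)*s+s//2),(6,(v-y0)*s+s//2),(255,0,255),1)
        cv2.putText(c,str(v),(8,(v-y0)*s+6),0,.36,(255,0,255),1)
    return c
def cam(n):
    p=camera_params(n);f=192/np.tan(np.radians(p['vertical_fov']/2));return p['extrinsics'],f,p['cx'],p['cy']
def proj(n,P,c=None):
    E,f,cx,cy=c or cam(n);P=np.atleast_2d(P);q=P@E[:3,:3].T+E[:3,3];return np.c_[cx+f*q[:,0]/q[:,2],cy+f*q[:,1]/q[:,2]]
def ray(n,uv,z,c=None):
    E,f,cx,cy=c or cam(n);uv=np.atleast_2d(uv);d=np.c_[(uv[:,0]-cx)/f,(uv[:,1]-cy)/f,np.ones(len(uv))]@E[:3,:3];o=-E[:3,:3].T@E[:3,3]
    return o+d*((z-o[2])/d[:,2])[:,None]
E
python3 - <<'E'
from h import *
s=cv2.imread('pics/side0.png');t=cv2.imread('pics/top0.png')
def pad(a,h,w):
    o=np.zeros((h,w,3),np.uint8);o[:min(h,a.shape[0]),:min(w,a.shape[1])]=a[:h,:w];return o
A=np.hstack([pad(crop(s,322,185,95,130,4),600,385),pad(crop(t,338,138,60,100,6),600,400)])
cv2.imwrite('pics/hook.png',A)
B=np.vstack([np.hstack([pad(crop(s,112,152,62,66,5),330,320),pad(crop(t,148,172,45,64,5),330,230)]),
 np.hstack([pad(crop(s,235,205,62,52+14,4),270,320),pad(crop(t,268,178,40,54,5),270,230)])])
cv2.imwrite('pics/cd.png',B)
E
```

```text
(no output)
```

View pics/hook.png

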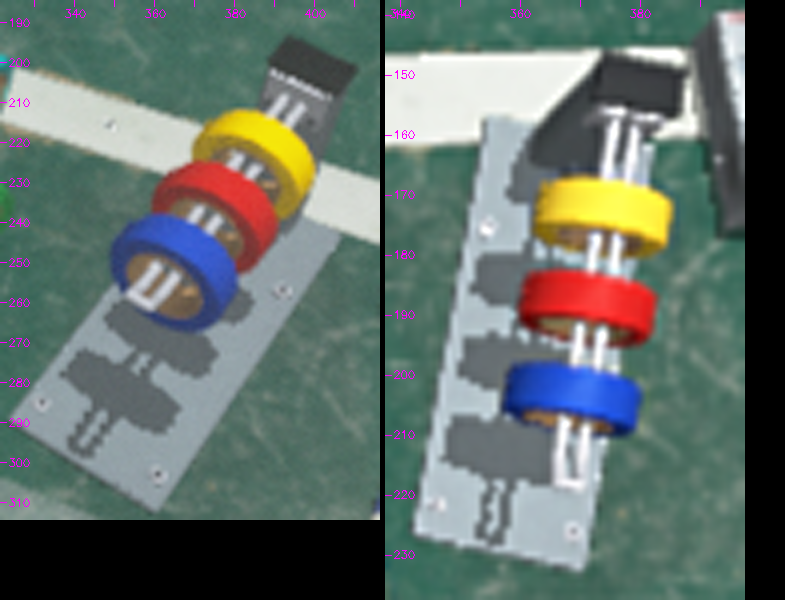

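View pics/cd.png

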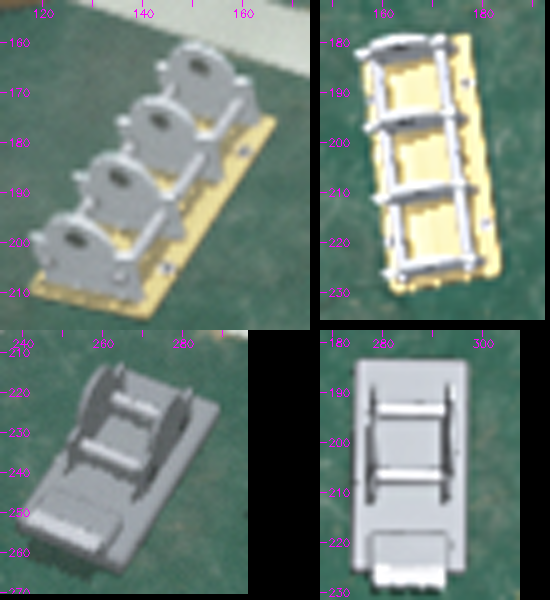

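```bash
cat > fit.py <<'E'
from h import *
from scipy.optimize import least_squares as LS
s=cv2.imread('pics/side0.png');t=cv2.imread('pics/top0.png')
C={n:cam(n) for n in('side','top')}
def bbox(im,col,roi):
    x0,y0,w,h=roi;c=im[y0:y0+h,x0:x0+w].astype(int);b,g,r=c[...,0],c[...,1],c[...,2]
    m={'b':(b>110)&(b-r>60)&(b-g>30),'r':(r>110)&(r-g>80)&(r-b>60),'y':(r>140)&(g>110)&(r-b>90)&(r-g<85)}[col]
    k,l,st,_=cv2.connectedComponentsWithStats(m.astype(np.uint8));i=1+st[1:,4].argmax();a=st[i]
    return np.array([x0+a[0],y0+a[1],x0+a[0]+a[2],y0+a[1]+a[3]])-.5,a[4]
th=np.linspace(0,2*np.pi,90)
cyl=np.array([[sx*.011,.031*np.cos(a),.031*np.sin(a)] for sx in(-1,1) for a in th])
def tf(p,P):
    x,y,w=p[:3];c,d=np.cos(w),np.sin(w);P=np.atleast_2d(P);return np.c_[x+c*P[:,0]-d*P[:,1],y+d*P[:,0]+c*P[:,1],P[:,2]]
bb={}
for n,im,roi in(('top',t,(338,138,60,100)),('side',s,(322,185,95,130))):
    for k in'byr':bb[n,k],ar=bbox(im,k,roi);print(n,k,bb[n,k],ar)
off={'b':-.045,'r':0,'y':.045}
def res(p):
    r=[]
    for k in'bry':
        P=tf(p,cyl+[off[k],0,.100])
        for n in C:
            if n=='side' and k=='r':continue
            q=proj(n,P,C[n]);e=np.r_[q.min(0),q.max(0)]-bb[n,k]
            if n=='side' and k=='y':e=e*[0,1,1,0]
            r+=list(e)
    for P,n,uv in(([-.091,0,.123],'top',(368.3,218.5)),([.088,0,.115],'top',(378.5,157)),([-.091,0,.123],'side',(358,259))):
        r+=list(proj(n,tf(p,P),C[n])[0]-uv)
    return np.array(r)
o=LS(res,[.6,-.33,-.1],loss='soft_l1');print('hook',o.x,np.round(res(o.x),1).tolist());H=o.x
def resc(p):
    r=[]
    for X,uv in zip((.069,.023,-.023,-.069),((150.4,160.2),(142.4,171.2),(135.1,182.6),(126.2,194.6))):
        r+=list(proj('side',tf(p,[X,0,.059]),C['side'])[0]-uv)
    for a,b,Y in(((159,181),(163.5,227),.0205),((172.6,180),(178.6,225),-.0205)):
        q=proj('top',tf(p,[[.069,Y,.0236],[-.069,Y,.0236]]),C['top'])
        a,b=np.array(a),np.array(b);d=(b-a)/np.linalg.norm(b-a);nn=np.array([-d[1],d[0]])
        r+=list((q-a)@nn)
    return np.array(r)
o=LS(resc,[.5,.3,.1],loss='soft_l1');print('cradle',o.x,np.round(resc(o.x),1).tolist());K=o.x
# dispenser: rollers at z .0236, x +-.0205 ; pts measured in top and side = roller mid points
def resd(p):
    r=[]
    for P,n,uv in(([.0205,0,.0236],'top',(286.1,193.4)),([-.0205,0,.0236],'top',(286.1,206.3)),
      ([.0205,0,.0236],'side',(268.4,224.2)),([-.0205,0,.0236],'side',(262.8,235.8)),
      ([-.087,0,.028],'top',(285.6,226.5))):
        r+=list(proj(n,tf(p,P),C[n])[0]-uv)
    return np.array(r)
o=LS(resd,[.5,0,0],loss='soft_l1');print('disp',o.x,np.round(resd(o.x),1).tolist());D=o.x
np.savez('fit.npz',H=H,K=K,D=D)
for n,im in(('side',s),('top',t)):
    im=im.copy()
    for P in [tf(H,cyl+[v,0,.1]) for v in off.values()]+[tf(K,cyl+[v,0,.052]) for v in(-.046,0,.046)]+[tf(D+[0,0,np.pi/2],cyl+[0,0,.052])]:
        for u in proj(n,P,C[n]):cv2.circle(im,(int(u[0]*16+8),int(u[1]*16+8)),5,(0,255,0),-1,0,4) if 0 else im.__setitem__((int(round(u[1])),int(round(u[0]))),(0,255,0))
    cv2.imwrite(f'pics/ov_{n}.png',im)
a=cv2.imread('pics/ov_side.png');b=cv2.imread('pics/ov_top.png')
A=np.vstack([crop(a,110,150,310,130,2),crop(b,150,140,310,100,2)]);cv2.imwrite('pics/ov.png',A)
print(ctrl.pinch_z, [m for m in dir(ctrl) if m[0]!='_'])
E
python3 fit.py
```

```text
top b [357.5 197.5 380.5 209.5] 178
top y [362.5 166.5 385.5 178.5] 178
top r [360.5 182.5 382.5 194.5] 176
side b [350.5 238.5 380.5 264.5] 308
side y [369.5 211.5 400.5 238.5] 332
side r [362.5 224.5 390.5 247.5] 247
hook [ 0.55570706 -0.29114857 -0.22292051] [-0.6, -2.0, 2.5, 2.6, -0.4, -0.6, 0.4, 0.2, -0.9, -1.0, 0.7, 0.1, 0.0, -1.0, 1.1, 0.0, -0.5, -0.3, 0.0, 1.3, 0.4, -0.1, -1.1, 0.6, -0.7, 0.8]
cradle [0.53801521 0.3192742  0.15523037] [0.7, 0.2, 0.8, 0.0, -0.2, 0.1, -0.1, 0.3, 0.3, -0.9, 1.1, 1.1]
disp [ 0.53923152 -0.04676595 -0.01164841] [-1.1, -0.1, -0.9, 0.1, 1.8, -0.2, 0.3, 0.1, 0.1, 1.4]
0.0187 ['IKError', 'close_job', 'observe', 'pinch_z']
```

View pics/ov.png

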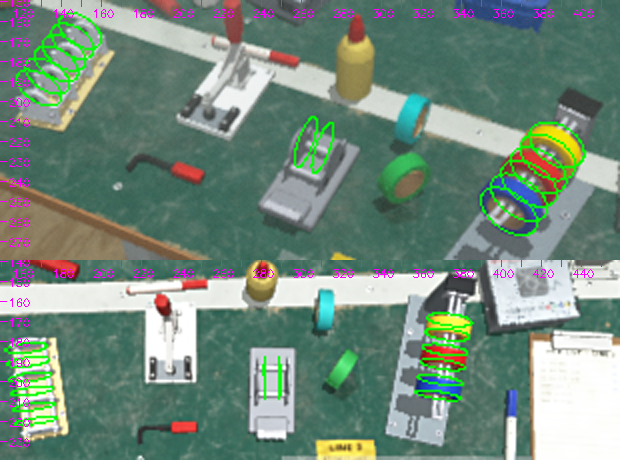

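```bash
cat >> h.py <<'E'
from scipy.spatial.transform import Rotation as Ro
Z=np.load('fit.npz') if __import__('os').path.exists('fit.npz') else None
def T(a): c,s=np.cos(a),np.sin(a);return np.array([[c,s,0],[s,-c,0],[0,0,-1]])
def st():
    o=ctrl.observe();R=Ro.from_rotvec(o['eef_rot']).as_matrix();return o,o['tcp_pos'],R
def plan(wps,p=None,R=None):
    """wps: list of (xyz, a_deg). prints deltas per leg; one call each (splits if needed)"""
    if p is None:_,p,R=st()
    for x,a in wps:
        x=np.array(x,float);R2=T(np.radians(a));rv=Ro.from_matrix(R.T@R2).as_rotvec();d=R.T@(x-p)
        n=max(1,int(np.ceil(max(abs(d).max()/.15-.001,np.linalg.norm(d)/.3,np.degrees(np.linalg.norm(rv))/50))))
        rows=max(np.linalg.norm(d)/.0625,np.degrees(np.linalg.norm(rv))/10.7)/n
        for i in range(n):
            Ra=R@Ro.from_rotvec(rv*i/n).as_matrix();di=Ra.T@(x-p)/n
            print('call',np.round(di/.15,3).tolist(),np.round(rv/np.pi/n,3).tolist(),'rows',round(rows,1))
        p,R=x,R2
def loc(f,P): # feature frame -> world
    x,y,w=Z[f];c,s=np.cos(w),np.sin(w);return np.array([x+c*P[0]-s*P[1],y+s*P[0]+c*P[1],P[2]])
E
python3 - <<'E'
from h import *
o,p,R=st();E=camera_params('wrist')['extrinsics'];c=-E[:3,:3].T@E[:3,3]
print('cam in tool',R.T@(c-p),'look',R.T@E[2,:3],'x',R.T@E[0,:3]);
print(Z['H'],Z['K'],Z['D'])
plan([([.50,.34,.25],188.9)])
E
```

```text
cam in tool [ 0.08514881  0.00106324 -0.14170909] look [-3.26449682e-01 -4.77780096e-04  9.45214461e-01] x [6.73370563e-04 9.99999501e-01 7.38035115e-04]
[ 0.55570706 -0.29114857 -0.22292051] [0.53801521 0.3192742  0.15523037] [ 0.53923152 -0.04676595 -0.01164841]
call [-0.846, -0.455, -0.042] [-0.0, -0.0, -0.048] rows 2.3
call [-0.769, -0.576, -0.042] [-0.0, -0.0, -0.048] rows 2.3
call [-0.674, -0.684, -0.042] [-0.0, -0.0, -0.048] rows 2.3
```

Emit:
{"api": "move_arm", "payload": {
  "deltas": [
    [1,-0.28,-0.15,-0.014,0,0,-0.016],
    [1,-0.56,-0.3,-0.028,0,0,-0.032],
    [1,-0.846,-0.455,-0.042,0,0,-0.048]
  ],
  "force": 40
}}

```text
clock: 0.52
tcp_pos: [0.2975, 0.543, 0.2374]
eef_rot: [-0.22, -3.134, 0.001]
contact_force: [-0.7, 0.6, 0.6]
finger_gap: 0.0859
```

Emit:
{"api": "move_arm", "payload": {
  "deltas": [
    [1,-0.26,-0.19,-0.014,0,0,-0.016],
    [1,-0.52,-0.38,-0.028,0,0,-0.032],
    [1,-0.769,-0.576,-0.042,0,0,-0.048]
  ]
}}

```text
clock: 0.9
tcp_pos: [0.3996, 0.4411, 0.2439]
eef_rot: [0.016, -3.141, 0.0]
contact_force: [-0.2, 1.1, -0.5]
finger_gap: 0.0854
```

Emit:
{"api": "move_arm", "payload": {
  "deltas": [
    [1,-0.22,-0.23,-0.014,0,0,-0.016],
    [1,-0.45,-0.46,-0.028,0,0,-0.032],
    [1,-0.674,-0.684,-0.042,0,0,-0.048],
    [1,-0.674,-0.684,-0.042,0,0,-0.048],
    [1,-0.674,-0.684,-0.042,0,0,-0.048]
  ]
}}

```text
clock: 1.52
tcp_pos: [0.5002, 0.3409, 0.2499]
eef_rot: [0.25, -3.131, 0.0]
contact_force: [0.4, 0.4, 0.1]
finger_gap: 0.0853
```

Run:
```python
from h import *
o,p,R=st();print(o['clock'],p,R.round(3).tolist(),o['dq'].round(3))
c=cam('wrist');im=get_image('wrist')[:,:,::-1];cv2.imwrite('pics/w1.png',im)
np.savez('w1.npz',E=c[0],f=c[1],cx=c[2],cy=c[3])
cv2.imwrite('pics/w1b.png',cv2.resize(im,(768,576),interpolation=cv2.INTER_CUBIC))
plan([([.50,.14,.25],150),([.48,-.06,.25],110),([.48,-.26,.25],167.2)])
```

```text
1.525 [0.50016901 0.34092752 0.24992619] [[-0.987, -0.158, -0.001], [-0.158, 0.987, -0.0], [0.001, 0.0, -1.0]] [-0.019 -0.001 -0.012  0.003 -0.    -0.    -0.001]
call [0.107, -0.663, -0.0] [-0.0, -0.0, 0.109] rows 1.8
call [-0.122, -0.66, -0.0] [-0.0, -0.0, 0.109] rows 1.8
call [-0.276, -0.611, 0.0] [0.0, 0.0, 0.111] rows 1.9
call [-0.468, -0.48, 0.0] [0.0, 0.0, 0.111] rows 1.9
call [-0.626, -0.228, 0.0] [0.0, 0.0, -0.159] rows 2.7
call [-0.441, -0.5, 0.0] [0.0, 0.0, -0.159] rows 2.7
```

View pics/w1b.png

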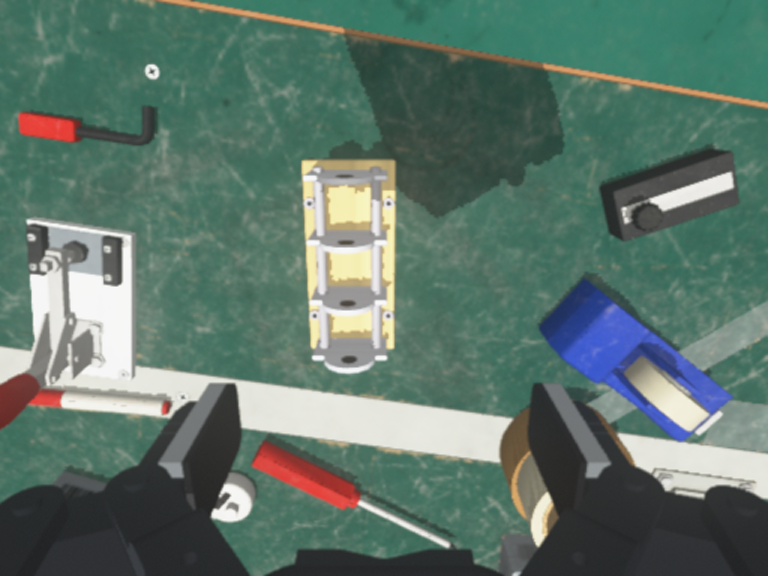

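Run:
```python
from h import *
d=np.load('w1.npz');c=(d['E'],float(d['f']),float(d['cx']),float(d['cy']))
g=lambda pts,z:ray('w',np.array(pts)/1.5-.17,z,c)
L=g([(318.5,176),(319,242),(320,302),(320.5,357)],.0236);Rr=g([(378,176),(377,242),(376,302),(375.5,357)],.0236)
print(L.round(4).tolist(),Rr.round(4).tolist())
m=(L+Rr)/2;print('mid',m.mean(0),'spacing',np.linalg.norm(np.diff(m,axis=0),axis=1),'gauge',np.linalg.norm(L-Rr,axis=1),'yaw',np.arctan2(m[3,1]-m[0,1],m[3,0]-m[0,0]))
print('dx-yaw',[np.arctan2(*(L[3]-L[0])[[1,0]]),np.arctan2(*(Rr[3]-Rr[0])[[1,0]])], c)
```

```text
[[0.4703, 0.2899, 0.0236], [0.5184, 0.2959, 0.0236], [0.5659, 0.3024, 0.0236], [0.6131, 0.3084, 0.0236]] [[0.4635, 0.3318, 0.0236], [0.5116, 0.3386, 0.0236], [0.559, 0.3453, 0.0236], [0.6061, 0.3522, 0.0236]]
mid [0.53848934 0.32055541 0.0236    ] spacing [0.04854535 0.04794317 0.04755171] gauge [0.0424819  0.04321217 0.0434398  0.04433735] yaw 0.1354205961319715
dx-yaw [np.float64(0.12898354880154003), np.float64(0.14185995674277266)] (array([[-1.59103601e-01,  9.87261822e-01, -3.73164786e-04,
        -2.58217330e-01],
       [ 9.33429985e-01,  1.50551340e-01,  3.25642068e-01,
        -5.65884421e-01],
       [ 3.21550162e-01,  5.14625023e-02, -9.45493048e-01,
         2.19522475e-01],
       [ 0.00000000e+00,  0.00000000e+00,  0.00000000e+00,
         1.00000000e+00]]), 339.261174991082, 255.9236179265234, 187.75979193051242)
```

Emit:
{"api": "move_arm", "payload": {
  "deltas": [
    [1,0.05,-0.33,0,0,0,0.055],
    [1,0.107,-0.663,0,0,0,0.109]
  ]
}}

```text
clock: 1.82
tcp_pos: [0.4996, 0.2402, 0.2499]
eef_rot: [-0.291, -3.128, 0.0]
contact_force: [1.3, -0.5, 0.5]
finger_gap: 0.0851
```

Emit:
{"api": "move_arm", "payload": {
  "deltas": [
    [1,-0.06,-0.33,0,0,0,0.055],
    [1,-0.122,-0.66,0,0,0,0.109]
  ]
}}

```text
clock: 2.08
tcp_pos: [0.4998, 0.139, 0.2502]
eef_rot: [-0.821, -3.032, -0.001]
contact_force: [-0.3, 0.1, 1.3]
finger_gap: 0.0852
```

Emit:
{"api": "move_arm", "payload": {
  "deltas": [
    [1,-0.14,-0.3,0,0,0,0.055],
    [1,-0.276,-0.611,0,0,0,0.111]
  ]
}}

```text
clock: 2.33
tcp_pos: [0.4899, 0.039, 0.2503]
eef_rot: [-1.335, -2.844, -0.001]
contact_force: [0.8, -1.4, -0.4]
finger_gap: 0.0852
```

Emit:
{"api": "move_arm", "payload": {
  "deltas": [
    [1,-0.234,-0.24,0,0,0,0.055],
    [1,-0.468,-0.48,0,0,0,0.111],
    [1,-0.468,-0.48,0,0,0,0.111],
    [1,-0.468,-0.48,0,0,0,0.111]
  ]
}}

```text
clock: 2.82
tcp_pos: [0.4803, -0.0596, 0.2502]
eef_rot: [-1.8, -2.574, -0.0]
contact_force: [0.6, -0.2, -0.0]
finger_gap: 0.0852
```

Run:
```python
from h import *
o,p,R=st();print(o['clock'],p,R.round(3).tolist(),o['dq'].round(3))
c=cam('wrist');im=get_image('wrist')[:,:,::-1];cv2.imwrite('pics/w2.png',im)
np.savez('w2.npz',E=c[0],f=c[1],cx=c[2],cy=c[3])
cv2.imwrite('pics/w2b.png',cv2.resize(im,(768,576),interpolation=cv2.INTER_CUBIC))
plan([([.50,-.26,.25],167.2)])
```

```text
2.825 [ 0.48029443 -0.05955997  0.25021043] [[-0.343, 0.939, -0.0], [0.939, 0.343, 0.0], [0.0, 0.0, -1.0]] [-0.01   0.006 -0.012 -0.002  0.001 -0.001  0.002]
call [-0.651, -0.169, 0.0] [0.0, -0.0, -0.159] rows 2.7
call [-0.491, -0.459, 0.0] [0.0, -0.0, -0.159] rows 2.7
```

View pics/w2b.png

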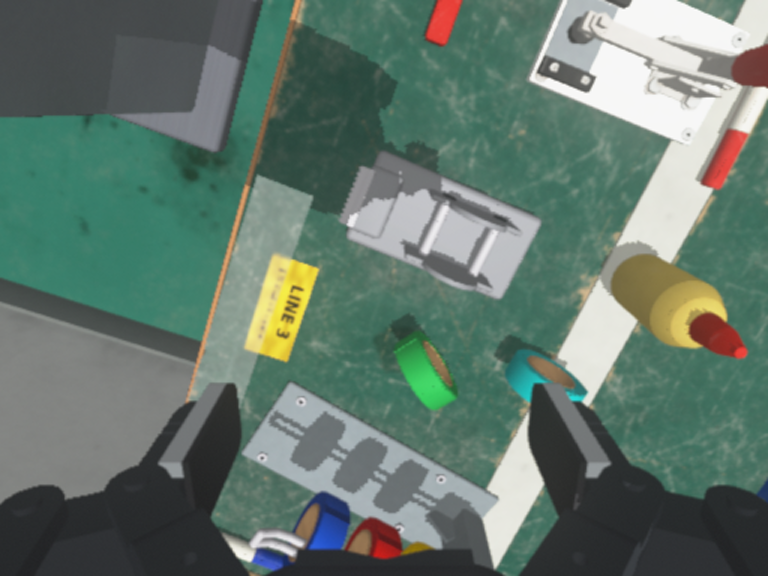

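Run:
```python
from h import *
d=np.load('w2.npz');c=(d['E'],float(d['f']),float(d['cx']),float(d['cy']))
g=lambda pts,z:ray('w',np.array(pts)/1.5-.17,z,c)
q=g([(446,203),(427,250),(494,227),(475,272)],.0236);print(q.round(4).tolist())
a=q[:2].mean(0);b=q[2:].mean(0);print('mid',(a+b)/2,'gauge',np.linalg.norm(a-b),'yaw',np.arctan2(*(b-a)[[1,0]]),'len',np.linalg.norm(q[0]-q[1]),np.linalg.norm(q[2]-q[3]))
# cutter front edge ends
q=g([(360,167),(343,224)],.028);print(q.round(4).tolist(),q.mean(0))
```

```text
[[0.5158, -0.0264, 0.0236], [0.5159, -0.064, 0.0236], [0.5559, -0.0307, 0.0236], [0.5566, -0.0676, 0.0236]]
mid [ 0.53607556 -0.04717906  0.0236    ] gauge 0.04056293160461914 yaw -0.09666721769698483 len 0.03764199696029318 0.03692204382796869
[[0.4487, -0.0231, 0.028], [0.4505, -0.0658, 0.028]] [ 0.44959398 -0.04447786  0.028     ]
```

Emit:
{"api": "move_arm", "payload": {
  "deltas": [
    [1,-0.22,-0.05,0,0,0,-0.053],
    [1,-0.44,-0.11,0,0,0,-0.106],
    [1,-0.651,-0.169,0,0,0,-0.159]
  ]
}}

```text
clock: 3.25
tcp_pos: [0.4903, -0.1606, 0.2501]
eef_rot: [-1.098, -2.943, -0.0]
contact_force: [-0.6, -0.2, -0.5]
finger_gap: 0.0859
```

Emit:
{"api": "move_arm", "payload": {
  "deltas": [
    [1,-0.16,-0.15,0,0,0,-0.053],
    [1,-0.32,-0.3,0,0,0,-0.106],
    [1,-0.491,-0.459,0,0,0,-0.159],
    [1,-0.491,-0.459,0,0,0,-0.159],
    [1,-0.491,-0.459,0,0,0,-0.159]
  ]
}}

```text
clock: 3.88
tcp_pos: [0.4998, -0.2603, 0.2499]
eef_rot: [-0.35, -3.121, -0.001]
contact_force: [-0.0, 0.8, 0.2]
finger_gap: 0.0855
```

Run:
```python
from h import *
o,p,R=st();print(o['clock'],p,R.round(3).tolist(),o['q'].round(2))
c=cam('wrist');im=get_image('wrist')[:,:,::-1];cv2.imwrite('pics/w3.png',im)
np.savez('w3.npz',E=c[0],f=c[1],cx=c[2],cy=c[3])
cv2.imwrite('pics/w3b.png',cv2.resize(im,(768,576),interpolation=cv2.INTER_CUBIC))
```

```text
3.875 [ 0.49979439 -0.26027852  0.24986365] [[-0.975, 0.222, -0.001], [0.222, 0.975, 0.0], [0.001, 0.0, -1.0]] [-0.12  0.25  0.58  1.86 -0.16  1.07  1.87]
```

View pics/w3b.png

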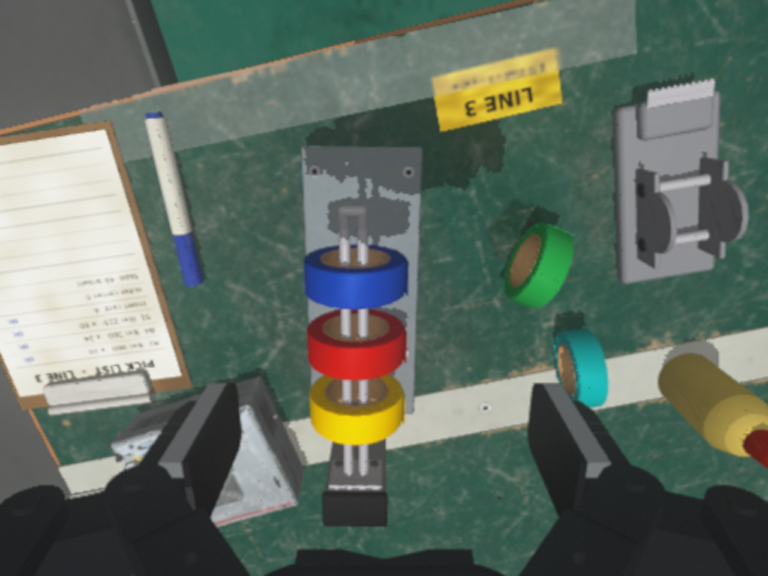

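```bash
cat > fit3.py <<'E'
from fit import *
d=np.load('w3.npz');c=(d['E'],float(d['f']),float(d['cx']),float(d['cy']))
im=cv2.imread('pics/w3.png')
B={k:bbox(im,k,(195,150,85,155))[0] for k in'bry'};print({k:v.tolist() for k,v in B.items()})
def rs(p):
    r=[]
    for k in'bry':
        q=proj('w',tf(p,cyl+[off[k],0,.100]),c);r+=list(q.min(0)*1-B[k][:2])+list(q.max(0)-B[k][2:])
    for P,uv in(([-.091,0,.126],(353,208)),([.08,0,.115],(356.5,465))):r.append(proj('w',tf(p,P),c)[0][0]-(uv[0]/1.5-.17))
    r.append(proj('w',tf(p,[-.091,0,.126]),c)[0][1]-208/1.5)
    return np.array(r)
o=LS(rs,H,loss='soft_l1');print('hookW',o.x,rs(o.x).round(1).tolist())
g=lambda pts,z:ray('w',np.array(pts)/1.5-.17,z,c)
q=g([(660,188),(709,180),(673,241),(710,234)],.0236);print(q.round(4).tolist(),q.mean(0))
E
python3 fit3.py | grep -v '^top\|^side'
```

```text
hook [ 0.55570706 -0.29114857 -0.22292051] [-0.6, -2.0, 2.5, 2.6, -0.4, -0.6, 0.4, 0.2, -0.9, -1.0, 0.7, 0.1, 0.0, -1.0, 1.1, 0.0, -0.5, -0.3, 0.0, 1.3, 0.4, -0.1, -1.1, 0.6, -0.7, 0.8]
cradle [0.53801521 0.3192742  0.15523037] [0.7, 0.2, 0.8, 0.0, -0.2, 0.1, -0.1, 0.3, 0.3, -0.9, 1.1, 1.1]
disp [ 0.53923152 -0.04676595 -0.01164841] [-1.1, -0.1, -0.9, 0.1, 1.8, -0.2, 0.3, 0.1, 0.1, 1.4]
0.0187 ['IKError', 'close_job', 'observe', 'pinch_z']
{'b': [202.5, 175.5, 269.5, 205.5], 'r': [205.5, 222.5, 268.5, 253.5], 'y': [206.5, 264.5, 269.5, 296.5]}
hookW [ 0.5514125  -0.28867074 -0.23075304] [-0.5, -12.4, 2.2, 2.5, -1.4, -16.8, 2.1, 2.3, -0.4, -19.7, 0.1, 2.5, -0.3, 0.1, 0.0]
[[0.515, -0.0593, 0.0236], [0.5169, -0.0248, 0.0236], [0.5569, -0.0517, 0.0236], [0.5575, -0.0248, 0.0236]] [ 0.53658544 -0.04014068  0.0236    ]
```

```bash
sed -i "s/^B={k.*/B={'b':np.array([304,246,408,308]),'r':np.array([307,309,406,379]),'y':np.array([310,373,405,444])};B={k:v\/1.5-.17 for k,v in B.items()}/" fit3.py; python3 fit3.py | grep hookW
python3 - <<'E'
from h import *
d=np.load('w3.npz');c=(d['E'],float(d['f']),float(d['cx']),float(d['cy']))
H=(.553,-.289,-.228)
C,S=np.cos(H[2]),np.sin(H[2])
for x,z in((-.045,.115),(0,.115),(.045,.115),(-.091,.126)):print(x,(proj('w',[H[0]+C*x,H[1]+S*x,z],c)+.17)*1.5)
E
```

```text
hookW [ 0.55091165 -0.28834841 -0.23186663] [-0.2, -1.3, 0.2, 2.2, -0.2, -0.7, 0.3, 2.7, -0.3, -4.2, -0.1, 2.6, 0.0, 0.2, -0.7]
-0.045 [[354.50600466 286.63006536]]
0 [[355.52605478 356.65063983]]
0.045 [[356.45349002 420.3137357 ]]
-0.091 [[352.15087066 211.34921721]]
```

```bash
cat >> h.py <<'E'
Z=dict(H=(.552,-.2888,-.228),K=(.538,.320,.143),D=(.537,-.0465,-.035))
AH,AK,AD=166.94,188.2,88.
E
python3 - <<'E'
from h import *
c2=np.load('w2.npz');c=(c2['E'],float(c2['f']),float(c2['cx']),float(c2['cy']))
print('bottle foot',ray('w',np.array([640,275])/1.5,0.01,c),'tip',ray('w',np.array([742,352])/1.5,.128,c),'side',ray('side',(287,196),0.))
for x in(-.045,0,.045,-.045-.07,-.17):print(x,loc('H',[x,0,.078]))
plan([(loc('H',[-.045,0,.2]),AH),(loc('H',[-.045,0,.078]),AH)])
E
```

```text
bottle foot [[ 0.68424206 -0.02841435  0.01      ]] tip [[ 0.6905992  -0.03421429  0.128     ]] side [[ 6.87358113e-01 -4.03611341e-02  1.11022302e-16]]
-0.045 [ 0.50816458 -0.27862866  0.078     ]
0 [ 0.552  -0.2888  0.078 ]
0.045 [ 0.59583542 -0.29897134  0.078     ]
-0.115 [ 0.43997615 -0.26280658  0.078     ]
-0.17 [ 0.38639953 -0.25037494  0.078     ]
call [-0.082, -0.109, 0.333] [0.0, -0.0, 0.002] rows 0.9
call [0.0, 0.0, 0.813] [0.0, 0.0, 0.0] rows 2.0
```

Emit:
{"api": "move_arm", "payload": {
  "deltas": [
    [1,-0.041,-0.054,0.16,0,0,0.001],
    [1,-0.082,-0.109,0.333,0,0,0.002],
    [1,-0.082,-0.109,0.333,0,0,0.002],
    [1,-0.082,-0.109,0.333,0,0,0.002]
  ]
}}

```text
clock: 4.42
tcp_pos: [0.5081, -0.2795, 0.2011]
eef_rot: [0.36, 3.121, 0.0]
contact_force: [0.4, 0.1, 0.2]
finger_gap: 0.0851
```

Emit:
{"api": "move_arm", "payload": {
  "deltas": [
    [1,0,0,0.2],
    [1,0,0,0.4]
  ]
}}

```text
invalid input at $.deltas[0]: expected 7 numbers
```

Run:
```python
from h import *
o,p,R=st();print(o['clock'],p)
c=cam('wrist');im=get_image('wrist')[:,:,::-1];cv2.imwrite('pics/w4b.png',cv2.resize(im,(768,576),interpolation=cv2.INTER_CUBIC))
print(((proj('w',[loc('H',[-.045,y,.1]) for y in(-.031,0,.031)],c)+.17)*1.5).round().tolist())
plan([(loc('H',[-.045,0,.078]),AH)])
```

```text
4.425 [ 0.50807729 -0.27951323  0.20107485]
[[323.0, 284.0], [384.0, 284.0], [445.0, 284.0]]
call [0.003, 0.007, 0.822] [0.0, 0.0, -0.0] rows 2.0
```

View pics/w4b.png

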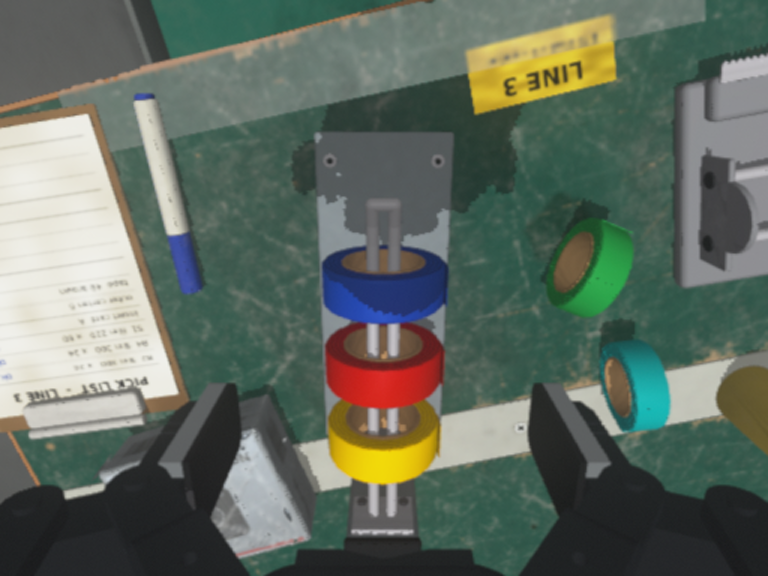

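Emit:
{"api": "move_arm", "payload": {
  "deltas": [
    [1,0,0.002,0.27,0,0,0],
    [1,0,0.005,0.54,0,0,0],
    [1,0,0.007,0.815,0,0,0],
    [1,0,0.007,0.815,0,0,0]
  ]
}}

```text
clock: 4.97
tcp_pos: [0.5069, -0.2783, 0.0769]
eef_rot: [-0.359, -3.118, -0.001]
contact_force: [0.8, -1.0, 1.0]
finger_gap: 0.0853
```

Emit:
{"api": "move_arm", "payload": {
  "deltas": [
    [-1,0,0,0,0,0,0],
    [-1,0,0,0,0,0,0],
    [-1,0,0,0,0,0,0],
    [-1,0,0,0,0,0,0],
    [-1,0,0,0,0,0,0]
  ],
  "force": 40
}}

```text
clock: 5.6
tcp_pos: [0.5092, -0.2799, 0.0803]
eef_rot: [0.36, 3.117, -0.001]
contact_force: [-0.3, 0.5, 5.2]
finger_gap: 0.0605
```

Emit:
{"api": "move_arm", "payload": {
  "deltas": [
    [-1,0,0,-0.06,0,0,0],
    [-1,0,0,-0.127,0,0,0],
    [-1,0,0,-0.127,0,0,0]
  ]
}}

```text
clock: 5.98
tcp_pos: [0.5086, -0.2795, 0.0985]
eef_rot: [0.36, 3.119, -0.0]
contact_force: [0.6, 0.2, -0.8]
finger_gap: 0.0603
```

Run:
```python
from h import *
o,p,R=st();print(o['clock'],p,o['contact_force'],o['finger_gap'])
im=get_image('side')[:,:,::-1];w=get_image('wrist')[:,:,::-1]
cv2.imwrite('pics/s5.png',np.hstack([crop(im,320,160,100,150,4)[:576],cv2.resize(w,(400,300)).repeat(1,0) if 0 else np.vstack([cv2.resize(w,(390,292)),np.zeros((284,390,3),np.uint8)])]))
```

```text
5.975 [ 0.50863233 -0.27949931  0.09849831] [ 0.64886461  0.17144541 -0.76365764] 0.06028654519876339
```

View pics/s5.png

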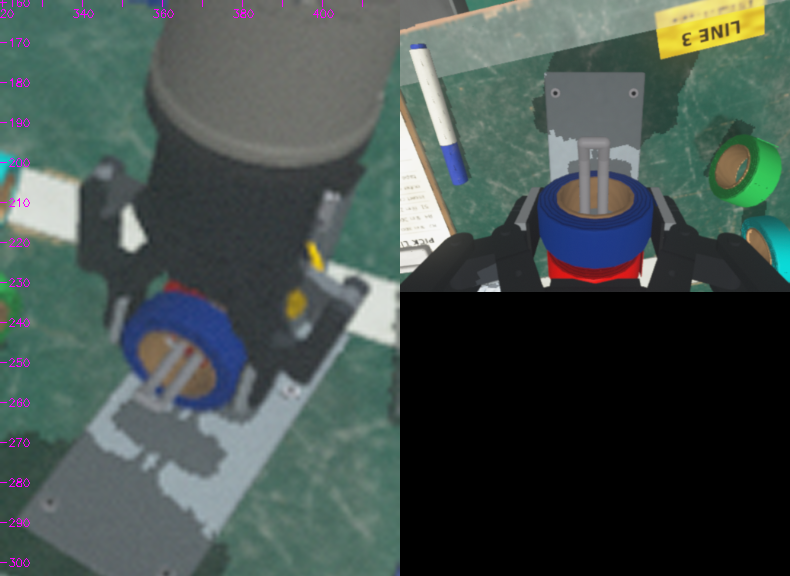

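Emit:
{"api": "move_arm", "payload": {
  "deltas": [
    [-1,0.15,0,0,0,0,0],
    [-1,0.3,0,0,0,0,0],
    [-1,0.45,0,0,0,0,0],
    [-1,0.547,0,0,0,0,0],
    [-1,0.547,0,0,0,0,0]
  ]
}}

```text
clock: 6.7
tcp_pos: [0.4276, -0.2605, 0.0971]
eef_rot: [-0.361, -3.121, -0.0]
contact_force: [0.6, -0.2, -0.8]
finger_gap: 0.0607
```

Emit:
{"api": "move_arm", "payload": {
  "deltas": [
    [-1,0,0,-0.2,0,0,0],
    [-1,0,0,-0.45,0,0,0],
    [-1,0,0,-0.68,0,0,0],
    [-1,0,0,-0.68,0,0,0]
  ]
}}

```text
clock: 7.2
tcp_pos: [0.4301, -0.2612, 0.2014]
eef_rot: [0.359, 3.116, -0.001]
contact_force: [-0.6, 1.2, -1.4]
finger_gap: 0.0605
```

Run:
```python
from h import *
o,p,R=st();print(o['clock'],p,o['contact_force'],o['finger_gap'])
plan([([.51,-.02,.2],176),(loc('K',[.046,0,.2]),AK),(loc('K',[.046,0,.1]),AK),(loc('K',[.046,0,.032]),AK)])
```

```text
7.2 [ 0.43011757 -0.26123248  0.2013821 ] [-0.60054615  1.18417148 -1.43186837] 0.06051053889742239
call [-0.076, 0.844, 0.005] [-0.0, 0.001, -0.025] rows 2.0
call [-0.143, 0.835, 0.005] [-0.0, 0.001, -0.025] rows 2.0
call [-0.109, 0.78, 0.0] [0.0, 0.0, -0.023] rows 1.9
call [-0.164, 0.77, 0.0] [0.0, 0.0, -0.023] rows 1.9
call [-0.218, 0.756, 0.0] [0.0, 0.0, -0.023] rows 1.9
call [0.0, 0.0, 0.667] [0.0, 0.0, 0.0] rows 1.6
call [0.0, 0.0, 0.453] [0.0, 0.0, 0.0] rows 1.1
```

Emit:
{"api": "move_arm", "payload": {
  "deltas": [
    [-1,-0.025,0.28,0,0,0,-0.008],
    [-1,-0.05,0.56,0,0,0,-0.016],
    [-1,-0.076,0.844,0.005,0,0,-0.025]
  ]
}}

```text
clock: 7.58
tcp_pos: [0.4686, -0.1385, 0.1977]
eef_rot: [-0.236, -3.132, 0.0]
contact_force: [0.4, -0.5, -0.1]
finger_gap: 0.0603
```

Emit:
{"api": "move_arm", "payload": {
  "deltas": [
    [-1,-0.048,0.28,0,0,0,-0.008],
    [-1,-0.096,0.56,0,0,0,-0.016],
    [-1,-0.143,0.835,0.005,0,0,-0.025]
  ]
}}

```text
clock: 7.95
tcp_pos: [0.5087, -0.0176, 0.1968]
eef_rot: [-0.112, -3.139, 0.0]
contact_force: [0.4, -0.6, -1.6]
finger_gap: 0.0609
```

Emit:
{"api": "move_arm", "payload": {
  "deltas": [
    [-1,-0.036,0.26,0,0,0,-0.008],
    [-1,-0.072,0.52,0,0,0,-0.016],
    [-1,-0.109,0.78,0,0,0,-0.023]
  ]
}}

```text
clock: 8.32
tcp_pos: [0.5332, 0.0978, 0.1965]
eef_rot: [0.001, -3.141, 0.0]
contact_force: [0.0, -1.0, -0.1]
finger_gap: 0.0607
```

Emit:
{"api": "move_arm", "payload": {
  "deltas": [
    [-1,-0.055,0.26,0,0,0,-0.008],
    [-1,-0.11,0.52,0,0,0,-0.016],
    [-1,-0.164,0.77,0,0,0,-0.023]
  ]
}}

```text
clock: 8.7
tcp_pos: [0.5578, 0.2135, 0.1964]
eef_rot: [0.114, -3.138, 0.0]
contact_force: [0.1, -0.8, -1.0]
finger_gap: 0.0609
```

Emit:
{"api": "move_arm", "payload": {
  "deltas": [
    [-1,-0.072,0.26,0,0,0,-0.008],
    [-1,-0.145,0.52,0,0,0,-0.016],
    [-1,-0.218,0.756,0,0,0,-0.023],
    [-1,-0.218,0.756,0,0,0,-0.023],
    [-1,-0.218,0.756,0,0,0,-0.023]
  ]
}}

```text
clock: 9.32
tcp_pos: [0.582, 0.3267, 0.1962]
eef_rot: [0.225, -3.132, 0.002]
contact_force: [0.2, -1.1, -0.9]
finger_gap: 0.0607
```

Run:
```python
from h import *
o,p,R=st();print(o['clock'],p,o['contact_force'],o['finger_gap'],R[:,0])
c=cam('wrist');w=get_image('wrist')[:,:,::-1];cv2.imwrite('pics/w6b.png',cv2.resize(w,(768,576),interpolation=cv2.INTER_CUBIC))
for x in(.069,.023,-.023,-.069):print(((proj('w',[loc('K',[x,y,.0236]) for y in(-.0205,.0205)],c)+.17)*1.5).round().tolist())
plan([(loc('K',[.046,0,.1]),AK),(loc('K',[.046,0,.032]),AK)])
```

```text
9.325 [0.58204253 0.32670242 0.19621822] [ 0.15611831 -1.12669312 -0.86803487] 0.06074550343058192 [-0.98970881 -0.14308803  0.00151516]
[[351.0, 283.0], [413.0, 283.0]]
[[349.0, 213.0], [415.0, 214.0]]
[[347.0, 137.0], [416.0, 137.0]]
[[346.0, 53.0], [418.0, 53.0]]
call [-0.01, 0.001, 0.644] [-0.0, -0.0, -0.0] rows 1.5
call [0.0, 0.0, 0.453] [0.0, 0.0, 0.0] rows 1.1
```

View pics/w6b.png

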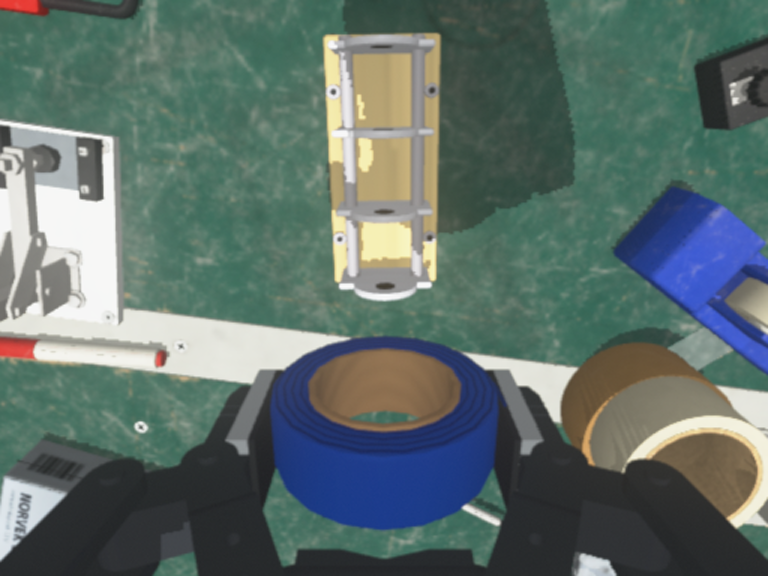

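Run:
```python
from h import *
from scipy.optimize import least_squares as LS
d=np.load('w1.npz');c1=(d['E'],float(d['f']),float(d['cx']),float(d['cy']));c2=cam('wrist')
X=[-.069,-.023,.023,.069]
m1=[[(318.5,176),(319,242),(320,302),(320.5,357)],[(378,176),(377,242),(376,302),(375.5,357)]]
m2=[[(346,44),(348.5,132),(350.5,211),(352,285)],[(419,44),(418.5,132),(418,211),(417.5,285)]]
def f(p,full=0):
    c,s=np.cos(p[2]),np.sin(p[2]);r=[]
    for m,cc in((m1,c1),(m2,c2)):
        for row,Y in zip(m,(-.0205,.0205)):
            P=[[p[0]+c*x-s*Y,p[1]+s*x+c*Y,p[3]] for x in X]
            r.append(proj('w',P,cc)-(np.array(row)/1.5-.17))
    return np.array(r).ravel()
o=LS(f,[.538,.32,.14,.03]);print(o.x,abs(f(o.x)).max(),np.sqrt((f(o.x)**2).mean()))
for z in(.0236,.03,.04):
    g=LS(lambda q:f(np.r_[q,z]),[.538,.32,.14]);print(z,g.x,np.sqrt((g.fun**2).mean()))
```

```text
[0.53462529 0.32047574 0.14664866 0.0356604 ] 1.745808450034076 0.6500501637945697
0.0236 [0.53658065 0.32042909 0.1467544 ] 1.8428436259240277
0.03 [0.53553732 0.32045382 0.14669769] 1.05050209684433
0.04 [0.53393324 0.32049259 0.14661193] 0.9211854949570404
```

```bash
cat >> h.py <<'E'
Z['K']=(.536,.3205,.1465);AK=188.4
E
python3 - <<'E'
from h import *
plan([(loc('K',[.046,0,.1]),AK),(loc('K',[.046,0,.033]),AK)])
E
```

```text
call [0.003, 0.008, 0.644] [-0.0, -0.0, -0.001] rows 1.5
call [0.0, 0.0, 0.447] [0.0, 0.0, 0.0] rows 1.1
```

Emit:
{"api": "move_arm", "payload": {
  "deltas": [
    [-1,0.002,0.004,0.25,0,0,0],
    [-1,0.003,0.008,0.5,0,0,-0.001],
    [-1,0.003,0.008,0.7,0,0,-0.001],
    [-1,0.003,0.008,0.8,0,0,-0.001],
    [-1,0.003,0.008,0.8,0,0,-0.001]
  ]
}}

```text
clock: 10.0
tcp_pos: [0.5814, 0.3275, 0.0771]
eef_rot: [0.229, -3.132, 0.001]
contact_force: [-0.0, -0.7, -0.8]
finger_gap: 0.0603
```

Emit:
{"api": "move_arm", "payload": {
  "deltas": [
    [-1,0,0,0.1,0,0,0],
    [-1,0,0,0.2,0,0,0],
    [-1,0,0,0.285,0,0,0],
    [-1,0,0,0.285,0,0,0]
  ]
}}

```text
clock: 10.5
tcp_pos: [0.5814, 0.3279, 0.0337]
eef_rot: [0.23, -3.132, 0.001]
contact_force: [0.1, -0.3, -0.7]
finger_gap: 0.0609
```

Run:
```python
from h import *
o,p,R=st();print(o['clock'],p,o['contact_force'],o['torque'],o['finger_gap'],R[:,0])
```

```text
10.5 [0.58135607 0.32791733 0.03373287] [ 0.05135425 -0.25833453 -0.74021902] [ 0.03924016 -0.00867607 -0.04118375] 0.06087602453816762 [-9.89245955e-01 -1.46259570e-01  7.60645464e-04]
```

Emit:
{"api": "move_arm", "payload": {
  "deltas": [
    [-1,0,0,0.008,0,0,0],
    [-1,0,0,0.016,0,0,0],
    [-1,0,0,0.016,0,0,0]
  ]
}}

```text
clock: 10.88
tcp_pos: [0.5817, 0.3283, 0.0332]
eef_rot: [-0.231, 3.133, 0.001]
contact_force: [-3.5, -3.3, 10.7]
finger_gap: 0.0607
```

Emit:
{"api": "move_arm", "payload": {
  "deltas": [
    [0.6,0,0,0,0,0,0],
    [1,0,0,0,0,0,0],
    [1,0,0,0,0,0,0],
    [1,0,0,0,0,0,0],
    [1,0,0,0,0,0,0]
  ]
}}

```text
clock: 11.5
tcp_pos: [0.5815, 0.3282, 0.0324]
eef_rot: [0.231, -3.133, 0.0]
contact_force: [0.1, -0.2, -0.5]
finger_gap: 0.0856
```

Emit:
{"api": "move_arm", "payload": {
  "deltas": [
    [1,0,0,-0.2,0,0,0],
    [1,0,0,-0.5,0,0,0],
    [1,0,0,-0.8,0,0,0],
    [1,0,0,-0.95,0,0,0],
    [1,0,0,-0.95,0,0,0]
  ]
}}

```text
clock: 12.12
tcp_pos: [0.5823, 0.3287, 0.1769]
eef_rot: [-0.23, 3.13, 0.003]
contact_force: [0.5, 0.6, 0.3]
finger_gap: 0.0854
```

Run:
```python
from h import *
o,p,R=st();print(o['clock'],p,o['contact_force'],o['finger_gap'])
c=cam('wrist');w=get_image('wrist')[:,:,::-1];cv2.imwrite('pics/w7b.png',cv2.resize(w,(640,480),interpolation=cv2.INTER_CUBIC))
plan([([.52,-.02,.2],176),(loc('H',[0,0,.2]),AH),(loc('H',[0,0,.078]),AH)])
```

```text
12.125 [0.58231984 0.32869861 0.17690223] [0.4995967  0.55149294 0.33398145] 0.08542020715971098
call [0.249, -0.746, -0.055] [0.0, 0.0, 0.023] rows 1.9
call [0.194, -0.762, -0.055] [0.0, 0.0, 0.023] rows 1.9
call [0.139, -0.774, -0.055] [0.0, 0.0, 0.023] rows 1.9
call [-0.169, -0.886, 0.0] [0.0, 0.0, 0.025] rows 2.2
call [-0.238, -0.87, 0.0] [0.0, 0.0, 0.025] rows 2.2
call [0.0, 0.0, 0.813] [0.0, 0.0, 0.0] rows 2.0
```

View pics/w7b.png

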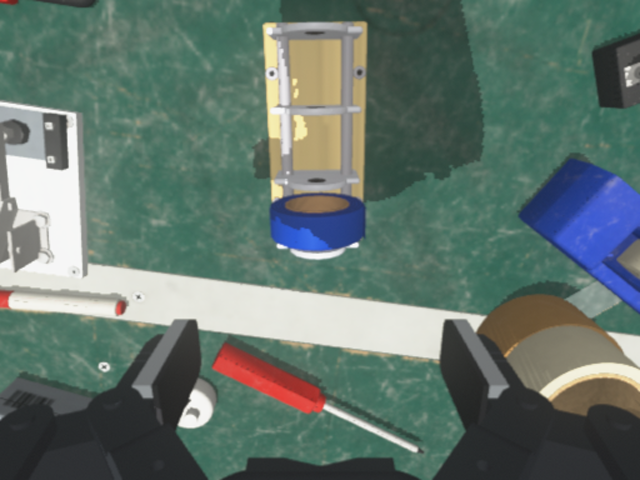

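Emit:
{"api": "move_arm", "payload": {
  "deltas": [
    [1,0.083,-0.25,-0.055,0,0,0.008],
    [1,0.166,-0.5,-0.055,0,0,0.016],
    [1,0.249,-0.746,-0.055,0,0,0.023]
  ]
}}

```text
clock: 12.55
tcp_pos: [0.5601, 0.2106, 0.1818]
eef_rot: [0.116, -3.138, 0.002]
contact_force: [0.2, -0.2, 1.1]
finger_gap: 0.0855
```

Emit:
{"api": "move_arm", "payload": {
  "deltas": [
    [1,0.065,-0.25,-0.055,0,0,0.008],
    [1,0.13,-0.5,-0.055,0,0,0.016],
    [1,0.194,-0.762,-0.055,0,0,0.023]
  ]
}}

```text
clock: 12.92
tcp_pos: [0.5395, 0.0947, 0.1903]
eef_rot: [0.003, -3.14, 0.001]
contact_force: [0.8, -0.6, 0.3]
finger_gap: 0.0854
```

Emit:
{"api": "move_arm", "payload": {
  "deltas": [
    [1,0.046,-0.25,-0.055,0,0,0.008],
    [1,0.092,-0.5,-0.055,0,0,0.016],
    [1,0.139,-0.774,-0.055,0,0,0.023]
  ]
}}

```text
clock: 13.3
tcp_pos: [0.519, -0.0213, 0.1987]
eef_rot: [-0.11, -3.138, 0.001]
contact_force: [0.1, -1.0, -0.5]
finger_gap: 0.0855
```

Emit:
{"api": "move_arm", "payload": {
  "deltas": [
    [1,-0.056,-0.295,0,0,0,0.008],
    [1,-0.112,-0.59,0,0,0,0.016],
    [1,-0.169,-0.886,0,0,0,0.025]
  ]
}}

```text
clock: 13.68
tcp_pos: [0.5354, -0.1558, 0.1986]
eef_rot: [-0.234, -3.131, 0.0]
contact_force: [1.1, -0.2, -0.5]
finger_gap: 0.0853
```

Emit:
{"api": "move_arm", "payload": {
  "deltas": [
    [1,-0.08,-0.29,0,0,0,0.008],
    [1,-0.16,-0.58,0,0,0,0.016],
    [1,-0.238,-0.87,0,0,0,0.025],
    [1,-0.238,-0.87,0,0,0,0.025],
    [1,-0.238,-0.87,0,0,0,0.025]
  ]
}}

```text
clock: 14.3
tcp_pos: [0.5514, -0.2884, 0.1984]
eef_rot: [-0.355, -3.119, -0.001]
contact_force: [-0.0, 0.4, -0.3]
finger_gap: 0.0856
```

Run:
```python
from h import *
o,p,R=st();print(o['clock'],p,R[:,0])
plan([(loc('H',[0,0,.078]),AH)])
```

```text
14.3 [ 0.55143558 -0.2883685   0.19843723] [-0.97437512  0.22492     0.0020321 ]
call [-0.006, -0.002, 0.803] [0.0, -0.001, 0.0] rows 1.9
```

Emit:
{"api": "move_arm", "payload": {
  "deltas": [
    [1,-0.002,0,0.27,0,0,0],
    [1,-0.004,0,0.54,0,0,0],
    [1,-0.006,0,0.8,0,0,0],
    [1,-0.006,0,0.8,0,0,0]
  ]
}}

```text
clock: 14.8
tcp_pos: [0.5513, -0.2869, 0.0771]
eef_rot: [-0.352, -3.117, -0.002]
contact_force: [0.6, -0.2, 1.2]
finger_gap: 0.0857
```

Emit:
{"api": "move_arm", "payload": {
  "deltas": [
    [-1,0,0,0,0,0,0],
    [-1,0,0,0,0,0,0],
    [-1,0,0,0,0,0,0],
    [-1,0,0,0,0,0,0],
    [-1,0,0,0,0,0,0]
  ],
  "force": 40
}}

```text
clock: 15.42
tcp_pos: [0.5539, -0.2896, 0.0815]
eef_rot: [0.355, 3.119, -0.001]
contact_force: [-1.9, -0.5, 9.4]
finger_gap: 0.0611
```

Emit:
{"api": "move_arm", "payload": {
  "deltas": [
    [-1,0,0,-0.06,0,0,0],
    [-1,0,0,-0.127,0,0,0],
    [-1,0,0,-0.127,0,0,0]
  ]
}}

```text
clock: 15.8
tcp_pos: [0.5533, -0.2893, 0.0999]
eef_rot: [0.355, 3.12, -0.0]
contact_force: [-0.3, 0.7, -0.6]
finger_gap: 0.0605
```

Emit:
{"api": "move_arm", "payload": {
  "deltas": [
    [-1,0.15,0,0,0,0,0],
    [-1,0.3,0,0,0,0,0],
    [-1,0.45,0,0,0,0,0],
    [-1,0.6,0,0,0,0,0],
    [-1,0.6,0,0,0,0,0]
  ]
}}

```text
clock: 16.42
tcp_pos: [0.4638, -0.2686, 0.0988]
eef_rot: [-0.357, -3.121, -0.001]
contact_force: [0.6, 0.0, -1.9]
finger_gap: 0.0608
```

Emit:
{"api": "move_arm", "payload": {
  "deltas": [
    [-1,0.13,0,0,0,0,0],
    [-1,0.247,0,0,0,0,0],
    [-1,0.247,0,0,0,0,0]
  ]
}}

```text
clock: 16.8
tcp_pos: [0.4282, -0.2604, 0.0988]
eef_rot: [-0.356, -3.121, -0.001]
contact_force: [0.4, -0.1, -1.5]
finger_gap: 0.0606
```

Run:
```python
from h import *
o,p,R=st();print(o['clock'],p,o['contact_force'],o['finger_gap'])
plan([(np.r_[p[:2],.2],AH),([.50,-.02,.2],176),(loc('K',[-.046,0,.2]),AK),(loc('K',[-.046,0,.08]),AK),(loc('K',[-.046,0,.033]),AK)])
```

```text
16.8 [ 0.42821833 -0.26037685  0.09879357] [ 0.35776999 -0.09650876 -1.52491828] 0.060572513987281536
call [0.0, 0.0, -0.675] [0.0, -0.0, 0.0] rows 1.6
call [-0.052, 0.835, 0.0] [0.0, 0.0, -0.025] rows 2.0
call [-0.118, 0.828, 0.0] [0.0, 0.0, -0.025] rows 2.0
call [0.073, 0.738, 0.0] [0.0, 0.0, -0.023] rows 1.8
call [0.019, 0.742, 0.0] [0.0, 0.0, -0.023] rows 1.8
call [-0.034, 0.741, 0.0] [0.0, 0.0, -0.023] rows 1.8
call [0.0, 0.0, 0.8] [0.0, 0.0, 0.0] rows 1.9
call [0.0, 0.0, 0.313] [0.0, 0.0, 0.0] rows 0.8
```

Emit:
{"api": "move_arm", "payload": {
  "deltas": [
    [-1,0,0,-0.2,0,0,0],
    [-1,0,0,-0.45,0,0,0],
    [-1,0,0,-0.675,0,0,0],
    [-1,0,0,-0.675,0,0,0]
  ]
}}

```text
clock: 17.3
tcp_pos: [0.4309, -0.2612, 0.2023]
eef_rot: [0.354, 3.117, -0.001]
contact_force: [0.3, 0.3, -1.1]
finger_gap: 0.0605
```

Emit:
{"api": "move_arm", "payload": {
  "deltas": [
    [-1,-0.017,0.28,0,0,0,-0.008],
    [-1,-0.035,0.56,0,0,0,-0.016],
    [-1,-0.052,0.835,0,0,0,-0.025]
  ]
}}

```text
clock: 17.68
tcp_pos: [0.4652, -0.1388, 0.1993]
eef_rot: [-0.231, -3.133, 0.0]
contact_force: [0.4, -0.4, -1.5]
finger_gap: 0.0605
```

Emit:
{"api": "move_arm", "payload": {
  "deltas": [
    [-1,-0.04,0.28,0,0,0,-0.008],
    [-1,-0.08,0.56,0,0,0,-0.016],
    [-1,-0.118,0.828,0,0,0,-0.025]
  ]
}}

```text
clock: 18.05
tcp_pos: [0.501, -0.0184, 0.1993]
eef_rot: [-0.108, -3.139, 0.0]
contact_force: [0.3, 0.7, -1.7]
finger_gap: 0.0606
```

Emit:
{"api": "move_arm", "payload": {
  "deltas": [
    [-1,0.024,0.25,0,0,0,-0.008],
    [-1,0.048,0.5,0,0,0,-0.016],
    [-1,0.073,0.738,0,0,0,-0.023]
  ]
}}

```text
clock: 18.42
tcp_pos: [0.4973, 0.0927, 0.1991]
eef_rot: [0.006, -3.141, 0.0]
contact_force: [0.4, -0.3, -1.1]
finger_gap: 0.0604
```

Emit:
{"api": "move_arm", "payload": {
  "deltas": [
    [-1,0.006,0.25,0,0,0,-0.008],
    [-1,0.012,0.5,0,0,0,-0.016],
    [-1,0.019,0.742,0,0,0,-0.023]
  ]
}}

```text
clock: 18.8
tcp_pos: [0.4941, 0.204, 0.199]
eef_rot: [0.119, -3.138, 0.0]
contact_force: [0.6, -0.3, -0.9]
finger_gap: 0.0608
```

Emit:
{"api": "move_arm", "payload": {
  "deltas": [
    [-1,-0.012,0.25,0,0,0,-0.008],
    [-1,-0.024,0.5,0,0,0,-0.016],
    [-1,-0.034,0.741,0,0,0,-0.023],
    [-1,-0.034,0.741,0,0,0,-0.023],
    [-1,-0.034,0.741,0,0,0,-0.023]
  ]
}}

```text
clock: 19.42
tcp_pos: [0.4911, 0.3136, 0.1993]
eef_rot: [0.231, -3.132, 0.001]
contact_force: [0.8, -0.5, -2.0]
finger_gap: 0.0607
```

Run:
```python
from h import *
o,p,R=st();print(o['clock'],p,o['contact_force'],o['finger_gap'],R[:,0])
plan([(loc('K',[-.046,0,.08]),AK),(loc('K',[-.046,0,.033]),AK)])
```

```text
19.425 [0.49107362 0.31356354 0.19933946] [ 0.79086733 -0.46052733 -1.99563562] 0.06069693271343713 [-9.89200620e-01 -1.46565659e-01  8.01013934e-04]
call [0.003, 0.003, 0.796] [-0.0, -0.0, 0.0] rows 1.9
call [0.0, 0.0, 0.313] [0.0, 0.0, 0.0] rows 0.8
```

Emit:
{"api": "move_arm", "payload": {
  "deltas": [
    [-1,0.002,0.002,0.25,0,0,0],
    [-1,0.003,0.003,0.5,0,0,0],
    [-1,0.003,0.003,0.7,0,0,0],
    [-1,0.003,0.003,0.8,0,0,0],
    [-1,0.003,0.003,0.8,0,0,0]
  ]
}}

```text
clock: 20.05
tcp_pos: [0.4906, 0.3133, 0.0795]
eef_rot: [0.229, -3.132, 0.002]
contact_force: [0.2, -0.5, -0.7]
finger_gap: 0.0604
```

Emit:
{"api": "move_arm", "payload": {
  "deltas": [
    [-1,0,0,0.1,0,0,0],
    [-1,0,0,0.2,0,0,0],
    [-1,0,0,0.3,0,0,0],
    [-1,0,0,0.315,0,0,0],
    [-1,0,0,0.315,0,0,0]
  ]
}}

```text
clock: 20.68
tcp_pos: [0.4912, 0.3131, 0.0329]
eef_rot: [-0.229, 3.133, -0.001]
contact_force: [-2.2, -8.6, 16.9]
finger_gap: 0.0605
```

Emit:
{"api": "move_arm", "payload": {
  "deltas": [
    [0.6,0,0,0,0,0,0],
    [1,0,0,0,0,0,0],
    [1,0,0,0,0,0,0],
    [1,0,0,0,0,0,0],
    [1,0,0,0,0,0,0]
  ]
}}

```text
clock: 21.3
tcp_pos: [0.4906, 0.3141, 0.0327]
eef_rot: [0.231, -3.133, 0.0]
contact_force: [-0.0, 0.0, 0.1]
finger_gap: 0.0854
```

Emit:
{"api": "move_arm", "payload": {
  "deltas": [
    [1,0,0,-0.2,0,0,0],
    [1,0,0,-0.5,0,0,0],
    [1,0,0,-0.8,0,0,0],
    [1,0,0,-1,0,0,0],
    [1,0,0,-1,0,0,0]
  ]
}}

```text
clock: 21.92
tcp_pos: [0.4916, 0.3148, 0.1852]
eef_rot: [-0.23, 3.13, 0.004]
contact_force: [0.5, 0.1, -0.9]
finger_gap: 0.0852
```

Run:
```python
from h import *
o,p,R=st();print(o['clock'],p,o['contact_force'],o['finger_gap'])
w=get_image('side')[:,:,::-1];cv2.imwrite('pics/s8.png',w);cv2.imwrite('pics/s8b.png',crop(w,90,120,120,120,5))
t=get_image('top')[:,:,::-1];cv2.imwrite('pics/t8.png',t)
plan([(loc('K',[-.046,0,.2]),AK),([.50,-.02,.2],176),(loc('H',[.045,0,.2]),AH),(loc('H',[.045,0,.078]),AH)])
```

```text
21.925 [0.49162844 0.3147539  0.18515013] [ 0.45408289  0.13659665 -0.89444311] 0.08517421680719559
call [-0.0, -0.002, -0.117] [0.0, -0.0, 0.0] rows 0.3
call [0.087, -0.737, 0.0] [0.0, 0.0, 0.023] rows 1.8
call [0.034, -0.741, 0.0] [0.0, 0.0, 0.023] rows 1.8
call [-0.019, -0.742, 0.0] [0.0, 0.0, 0.023] rows 1.8
call [-0.384, -0.905, 0.0] [0.0, 0.0, 0.025] rows 2.4
call [-0.454, -0.872, 0.0] [0.0, 0.0, 0.025] rows 2.4
call [0.0, 0.0, 0.813] [0.0, 0.0, 0.0] rows 2.0
```

View pics/s8b.png

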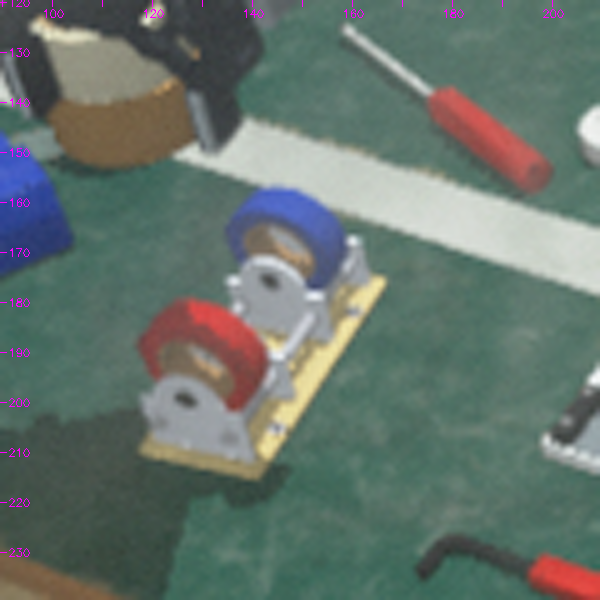

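Emit:
{"api": "move_arm", "payload": {
  "deltas": [
    [1,0.02,-0.2,-0.06,0,0,0.008],
    [1,0.055,-0.47,-0.11,0,0,0.016],
    [1,0.087,-0.737,-0.117,0,0,0.023]
  ]
}}

```text
clock: 22.4
tcp_pos: [0.4936, 0.2005, 0.1999]
eef_rot: [0.115, -3.139, 0.001]
contact_force: [1.0, 0.1, 0.0]
finger_gap: 0.0856
```

Emit:
{"api": "move_arm", "payload": {
  "deltas": [
    [1,0.011,-0.25,0,0,0,0.008],
    [1,0.022,-0.5,0,0,0,0.016],
    [1,0.034,-0.741,0,0,0,0.023]
  ]
}}

```text
clock: 22.78
tcp_pos: [0.4964, 0.0892, 0.1995]
eef_rot: [0.0, -3.14, 0.001]
contact_force: [1.7, -0.1, -0.1]
finger_gap: 0.0856
```

Emit:
{"api": "move_arm", "payload": {
  "deltas": [
    [1,-0.006,-0.25,0,0,0,0.008],
    [1,-0.012,-0.5,0,0,0,0.016],
    [1,-0.019,-0.742,0,0,0,0.023]
  ]
}}

```text
clock: 23.15
tcp_pos: [0.4992, -0.0219, 0.1996]
eef_rot: [-0.113, -3.138, 0.001]
contact_force: [-0.4, 0.3, 0.9]
finger_gap: 0.0855
```

Emit:
{"api": "move_arm", "payload": {
  "deltas": [
    [1,-0.128,-0.3,0,0,0,0.008],
    [1,-0.256,-0.6,0,0,0,0.016],
    [1,-0.384,-0.905,0,0,0,0.025]
  ]
}}

```text
clock: 23.52
tcp_pos: [0.5475, -0.1614, 0.1996]
eef_rot: [-0.236, -3.131, 0.0]
contact_force: [0.5, 1.5, 0.0]
finger_gap: 0.0849
```

Emit:
{"api": "move_arm", "payload": {
  "deltas": [
    [1,-0.15,-0.29,0,0,0,0.008],
    [1,-0.3,-0.58,0,0,0,0.016],
    [1,-0.454,-0.872,0,0,0,0.025],
    [1,-0.454,-0.872,0,0,0,0.025],
    [1,-0.454,-0.872,0,0,0,0.025]
  ]
}}

```text
clock: 24.15
tcp_pos: [0.5952, -0.2987, 0.1993]
eef_rot: [-0.357, -3.119, -0.001]
contact_force: [-0.1, 0.7, -0.2]
finger_gap: 0.0854
```

Run:
```python
from h import *
o,p,R=st();print(o['clock'],p,R[:,0])
plan([(loc('H',[.045,0,.078]),AH)])
```

```text
24.15 [ 0.59515811 -0.29872577  0.19926707] [-0.97414737  0.22590524  0.00192772]
call [-0.006, -0.001, 0.808] [0.0, -0.001, 0.0] rows 1.9
```

Emit:
{"api": "move_arm", "payload": {
  "deltas": [
    [1,-0.002,0,0.27,0,0,0],
    [1,-0.004,0,0.54,0,0,0],
    [1,-0.006,0,0.808,0,0,0],
    [1,-0.006,0,0.808,0,0,0]
  ]
}}

```text
clock: 24.65
tcp_pos: [0.5953, -0.2968, 0.0766]
eef_rot: [-0.353, -3.117, -0.002]
contact_force: [0.1, -0.9, 0.8]
finger_gap: 0.0855
```

Emit:
{"api": "move_arm", "payload": {
  "deltas": [
    [-1,0,0,0,0,0,0],
    [-1,0,0,0,0,0,0],
    [-1,0,0,0,0,0,0],
    [-1,0,0,0,0,0,0],
    [-1,0,0,0,0,0,0]
  ],
  "force": 40
}}

```text
clock: 25.28
tcp_pos: [0.5981, -0.2993, 0.0812]
eef_rot: [0.355, 3.119, -0.001]
contact_force: [-1.3, 1.6, 10.0]
finger_gap: 0.0608
```

Emit:
{"api": "move_arm", "payload": {
  "deltas": [
    [-1,0,0,-0.06,0,0,0],
    [-1,0,0,-0.127,0,0,0],
    [-1,0,0,-0.127,0,0,0]
  ]
}}

```text
clock: 25.65
tcp_pos: [0.5977, -0.299, 0.0995]
eef_rot: [0.355, 3.12, -0.001]
contact_force: [0.5, -0.3, -0.5]
finger_gap: 0.0608
```

Emit:
{"api": "move_arm", "payload": {
  "deltas": [
    [-1,0.15,0,0,0,0,0],
    [-1,0.3,0,0,0,0,0],
    [-1,0.45,0,0,0,0,0],
    [-1,0.6,0,0,0,0,0],
    [-1,0.6,0,0,0,0,0]
  ]
}}

```text
clock: 26.28
tcp_pos: [0.5081, -0.2784, 0.0982]
eef_rot: [-0.357, -3.121, -0.001]
contact_force: [0.0, 0.3, -1.0]
finger_gap: 0.0609
```

Emit:
{"api": "move_arm", "payload": {
  "deltas": [
    [-1,0.15,0,0,0,0,0],
    [-1,0.3,0,0,0,0,0],
    [-1,0.45,0,0,0,0,0],
    [-1,0.547,0,0,0,0,0],
    [-1,0.547,0,0,0,0,0]
  ]
}}

```text
clock: 26.9
tcp_pos: [0.4294, -0.2601, 0.0983]
eef_rot: [0.356, 3.121, 0.0]
contact_force: [0.2, -0.3, -0.6]
finger_gap: 0.0605
```

Run:
```python
from h import *
o,p,R=st();print(o['clock'],p,o['contact_force'],o['finger_gap'])
plan([(np.r_[p[:2],.2],AH),(loc('D',[0,0,.2]),AD),(loc('D',[0,0,.08]),AD),(loc('D',[0,0,.033]),AD)])
```

```text
26.9 [ 0.42942185 -0.26009061  0.09832884] [ 0.17428315 -0.32445124 -0.62796569] 0.06047714323430308
call [-0.0, 0.0, -0.678] [0.0, 0.0, 0.0] rows 1.6
call [-0.188, 0.775, 0.0] [0.0, 0.0, 0.219] rows 3.7
call [0.347, 0.718, 0.0] [0.0, 0.0, 0.219] rows 3.7
call [0.0, 0.0, 0.8] [0.0, 0.0, 0.0] rows 1.9
call [0.0, 0.0, 0.313] [0.0, 0.0, 0.0] rows 0.8
```

Emit:
{"api": "move_arm", "payload": {
  "deltas": [
    [-1,0,0,-0.2,0,0,0],
    [-1,0,0,-0.45,0,0,0],
    [-1,0,0,-0.678,0,0,0],
    [-1,0,0,-0.678,0,0,0]
  ]
}}

```text
clock: 27.4
tcp_pos: [0.4317, -0.2608, 0.2022]
eef_rot: [0.354, 3.117, -0.001]
contact_force: [-1.2, -0.5, -0.5]
finger_gap: 0.061
```

Emit:
{"api": "move_arm", "payload": {
  "deltas": [
    [-1,-0.047,0.194,0,0,0,0.055],
    [-1,-0.094,0.388,0,0,0,0.11],
    [-1,-0.141,0.58,0,0,0,0.165],
    [-1,-0.188,0.775,0,0,0,0.219],
    [-1,-0.188,0.775,0,0,0,0.219]
  ]
}}

```text
clock: 28.02
tcp_pos: [0.4844, -0.1509, 0.199]
eef_rot: [-1.385, -2.819, 0.001]
contact_force: [0.7, -1.3, -0.5]
finger_gap: 0.0607
```

Emit:
{"api": "move_arm", "payload": {
  "deltas": [
    [-1,0.087,0.18,0,0,0,0.055],
    [-1,0.174,0.36,0,0,0,0.11],
    [-1,0.26,0.54,0,0,0,0.165],
    [-1,0.347,0.718,0,0,0,0.219],
    [-1,0.347,0.718,0,0,0,0.219]
  ]
}}

```text
clock: 28.65
tcp_pos: [0.5376, -0.0445, 0.199]
eef_rot: [2.254, 2.188, -0.002]
contact_force: [-0.1, -0.5, -0.8]
finger_gap: 0.0605
```

Run:
```python
from h import *
o,p,R=st();print(o['clock'],p,o['contact_force'],o['finger_gap'],R[:,0])
c=cam('wrist');w=get_image('wrist')[:,:,::-1];cv2.imwrite('pics/w9b.png',cv2.resize(w,(768,576),interpolation=cv2.INTER_CUBIC))
for x in(-.0205,.0205):print(((proj('w',[loc('D',[x,y,.0236]) for y in(-.021,.021)],c)+.17)*1.5).round().tolist())
plan([(loc('D',[0,0,.08]),AD),(loc('D',[0,0,.033]),AD)])
```

```text
28.65 [ 0.53759052 -0.04454786  0.19904234] [-0.14109281 -0.50284118 -0.8208194 ] 0.06046604793844525 [ 2.93893526e-02  9.99567713e-01 -8.08665487e-04]
[[353.0, 280.0], [352.0, 217.0]]
[[415.0, 280.0], [417.0, 217.0]]
call [-0.003, 0.001, 0.794] [-0.0, 0.0, 0.002] rows 1.9
call [0.0, 0.0, 0.313] [0.0, 0.0, 0.0] rows 0.8
```

View pics/w9b.png

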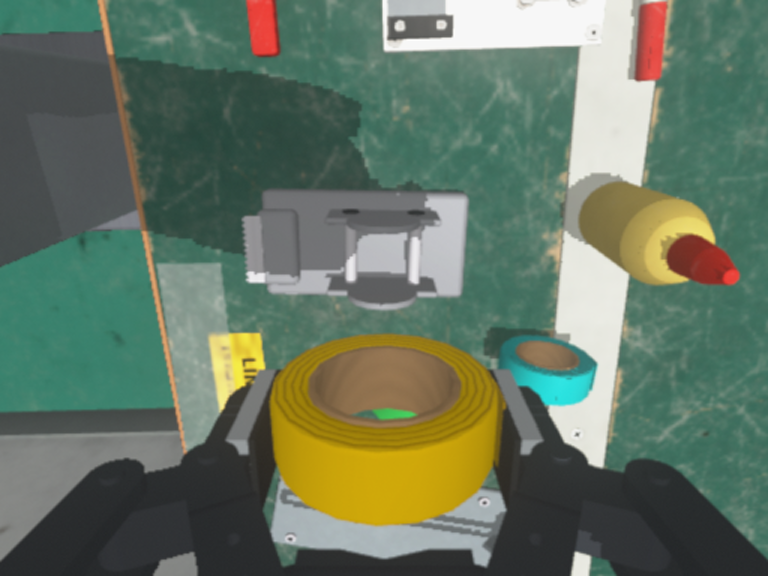

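Emit:
{"api": "move_arm", "payload": {
  "deltas": [
    [-1,-0.003,-0.004,0.25,0,0,0],
    [-1,-0.003,-0.005,0.5,0,0,0],
    [-1,-0.003,-0.005,0.7,0,0,0],
    [-1,-0.003,-0.005,0.797,0,0,0],
    [-1,-0.003,-0.005,0.797,0,0,0]
  ]
}}

```text
clock: 29.32
tcp_pos: [0.5355, -0.0476, 0.0799]
eef_rot: [-2.256, -2.185, 0.002]
contact_force: [0.1, -0.6, 0.4]
finger_gap: 0.0611
```

Emit:
{"api": "move_arm", "payload": {
  "deltas": [
    [-1,0,0,0.1,0,0,0],
    [-1,0,0,0.2,0,0,0],
    [-1,0,0,0.3,0,0,0],
    [-1,0,0,0.313,0,0,0],
    [-1,0,0,0.313,0,0,0]
  ]
}}

```text
clock: 29.95
tcp_pos: [0.5363, -0.0466, 0.033]
eef_rot: [2.257, 2.185, 0.0]
contact_force: [1.7, 0.8, 1.1]
finger_gap: 0.0608
```

Run:
```python
from h import *
o,p,R=st();print(o['clock'],p,o['contact_force'],o['torque'],o['finger_gap'],R[:,0])
```

```text
29.95 [ 0.53632974 -0.04661172  0.03295625] [1.73885891 0.78796381 1.09946501] [ 2.13107170e-01 -3.12189519e-01 -7.39098651e-06] 0.060797693837341966 [3.20641740e-02 9.99485808e-01 8.78902842e-05]
```

Emit:
{"api": "move_arm", "payload": {
  "deltas": [
    [0.6,0,0,0,0,0,0],
    [1,0,0,0,0,0,0],
    [1,0,0,0,0,0,0],
    [1,0,0,0,0,0,0],
    [1,0,0,0,0,0,0]
  ]
}}

```text
clock: 30.58
tcp_pos: [0.536, -0.0467, 0.0333]
eef_rot: [2.257, 2.186, -0.0]
contact_force: [-0.6, -0.1, 0.1]
finger_gap: 0.0854
```

Emit:
{"api": "move_arm", "payload": {
  "deltas": [
    [1,0,0,-0.2,0,0,0],
    [1,0,0,-0.5,0,0,0],
    [1,0,0,-0.8,0,0,0],
    [1,0,0,-1,0,0,0],
    [1,0,0,-1,0,0,0]
  ]
}}

```text
clock: 31.2
tcp_pos: [0.5371, -0.0466, 0.1853]
eef_rot: [2.255, 2.184, 0.005]
contact_force: [-0.1, 1.3, 0.1]
finger_gap: 0.0854
```

Run:
```python
from h import *
o,p,R=st();print(o['clock'],p,o['contact_force'],o['finger_gap'])
np.save('c10.npy',np.array(cam('wrist'),dtype=object),allow_pickle=True)
w=get_image('wrist')[:,:,::-1];s=get_image('side')[:,:,::-1];cv2.imwrite('pics/w10.png',w);cv2.imwrite('pics/s10.png',s)
cv2.imwrite('pics/m10.png',np.hstack([crop(w,150,100,200,180,2),np.vstack([crop(s,220,170,90,90,4)])[:360]]))
# predicted outline of seated roll in wrist
P=[loc('D',[.031*np.cos(a),y,.052+.031*np.sin(a)]) for y in(-.011,.011) for a in np.linspace(0,6.28,80)]
q=proj('w',P,cam('wrist'));print('pred bbox',q.min(0),q.max(0))
plan([(loc('D',[0,0,.2]),AD),(loc('K',[-.046,-.15,.2]),140),(loc('K',[-.046,0,.2]),AK),(loc('K',[-.046,0,.033]),AK)])
```

```text
31.2 [ 0.53706708 -0.04660466  0.1853442 ] [-0.12704288  1.26528549  0.14860651] 0.08544517019825629
pred bbox [220.69196528 156.2931438 ] [295.59470915 203.63097981]
call [-0.0, 0.008, -0.113] [0.0, -0.0, 0.001] rows 0.3
call [0.703, -0.107, 0.0] [0.0, 0.0, -0.144] rows 2.4
call [0.679, 0.212, 0.0] [0.0, 0.0, -0.144] rows 2.4
call [0.748, 0.664, 0.0] [0.0, 0.0, -0.269] rows 4.5
call [0.0, 0.0, 0.557] [0.0, 0.0, 0.0] rows 1.3
call [0.0, 0.0, 0.557] [0.0, 0.0, 0.0] rows 1.3
```

View pics/m10.png

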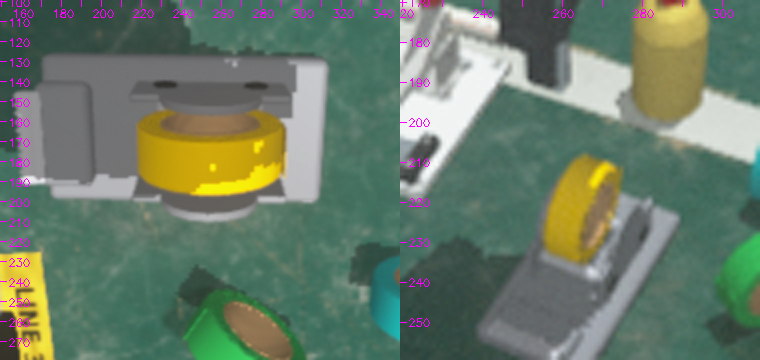

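Emit:
{"api": "move_arm", "payload": {
  "deltas": [
    [1,0,0.008,-0.113,0,0,0],
    [1,0.35,-0.05,-0.113,0,0,-0.072],
    [1,0.703,-0.1,-0.113,0,0,-0.144],
    [1,0.703,-0.1,-0.113,0,0,-0.144]
  ]
}}

```text
clock: 31.8
tcp_pos: [0.5239, 0.0633, 0.2004]
eef_rot: [-1.696, -2.644, -0.0]
contact_force: [0.5, -0.9, -0.3]
finger_gap: 0.0854
```

Emit:
{"api": "move_arm", "payload": {
  "deltas": [
    [1,0.226,0.07,0,0,0,-0.048],
    [1,0.452,0.14,0,0,0,-0.096],
    [1,0.679,0.212,0,0,0,-0.144],
    [1,0.679,0.212,0,0,0,-0.144]
  ]
}}

```text
clock: 32.3
tcp_pos: [0.5114, 0.1676, 0.2004]
eef_rot: [-1.067, -2.955, 0.0]
contact_force: [0.8, -0.4, 0.8]
finger_gap: 0.0854
```

Emit:
{"api": "move_arm", "payload": {
  "deltas": [
    [1,0.15,0.133,0,0,0,-0.054],
    [1,0.3,0.266,0,0,0,-0.108],
    [1,0.45,0.4,0,0,0,-0.162],
    [1,0.6,0.533,0,0,0,-0.216],
    [1,0.748,0.664,0,0,0,-0.269]
  ]
}}

```text
clock: 32.92
tcp_pos: [0.4902, 0.3134, 0.2004]
eef_rot: [0.235, -3.133, 0.001]
contact_force: [-0.6, -0.3, 0.4]
finger_gap: 0.0858
```

Emit:
{"api": "move_arm", "payload": {
  "deltas": [
    [1,0,0,0,0,0,0],
    [1,0,0,0,0,0,0]
  ]
}}

```text
clock: 33.17
tcp_pos: [0.4903, 0.3123, 0.2002]
eef_rot: [0.225, -3.133, 0.002]
contact_force: [0.2, 0.7, -0.3]
finger_gap: 0.086
```

Run:
```python
from h import *
o,p,R=st();print(o['clock'],p,o['contact_force'],o['finger_gap'],R[:,0])
plan([([.4906,.3138,.2],AK),([.4906,.3138,.033],AK)])
```

```text
33.175 [0.49034143 0.31226679 0.20022152] [ 0.24497555  0.66976274 -0.3140255 ] 0.08604967026513476 [-9.89738436e-01 -1.42890677e-01  2.88746401e-04]
call [-0.003, 0.01, 0.001] [-0.0, -0.0, -0.001] rows 0.0
call [0.0, 0.0, 0.557] [0.0, 0.0, 0.0] rows 1.3
call [0.0, 0.0, 0.557] [0.0, 0.0, 0.0] rows 1.3
```

Emit:
{"api": "move_arm", "payload": {
  "deltas": [
    [1,-0.003,0.01,0.2,0,0,-0.001],
    [1,-0.003,0.01,0.5,0,0,-0.001],
    [1,-0.003,0.01,0.75,0,0,-0.001],
    [1,-0.003,0.01,0.8,0,0,-0.001],
    [1,-0.003,0.01,0.8,0,0,-0.001]
  ]
}}

```text
clock: 33.8
tcp_pos: [0.4907, 0.3145, 0.0809]
eef_rot: [-0.233, 3.133, -0.001]
contact_force: [0.0, -0.5, 0.9]
finger_gap: 0.0853
```

Emit:
{"api": "move_arm", "payload": {
  "deltas": [
    [1,0,0,0.15,0,0,0],
    [1,0,0,0.3,0,0,0],
    [1,0,0,0.31,0,0,0]
  ]
}}

```text
clock: 34.17
tcp_pos: [0.4904, 0.315, 0.0343]
eef_rot: [0.234, -3.133, 0.0]
contact_force: [0.8, 0.1, 0.4]
finger_gap: 0.0848
```

Emit:
{"api": "move_arm", "payload": {
  "deltas": [
    [-1,0,0,0,0,0,0],
    [-1,0,0,0,0,0,0],
    [-1,0,0,0,0,0,0],
    [-1,0,0,0,0,0,0],
    [-1,0,0,0,0,0,0]
  ],
  "force": 40
}}

```text
clock: 34.8
tcp_pos: [0.4917, 0.3126, 0.0358]
eef_rot: [-0.231, 3.132, -0.003]
contact_force: [0.7, -16.5, 17.9]
finger_gap: 0.0612
```

Emit:
{"api": "move_arm", "payload": {
  "deltas": [
    [-1,0,0,-0.2,0,0,0],
    [-1,0,0,-0.5,0,0,0],
    [-1,0,0,-0.8,0,0,0],
    [-1,0,0,-1,0,0,0],
    [-1,0,0,-1,0,0,0]
  ]
}}

```text
clock: 35.42
tcp_pos: [0.4914, 0.3159, 0.1875]
eef_rot: [-0.235, 3.128, 0.006]
contact_force: [0.4, 0.9, -2.0]
finger_gap: 0.0608
```

Run:
```python
from h import *
o,p,R=st();print(o['clock'],p,o['contact_force'],o['finger_gap'],R[:,0])
cv2.imwrite('pics/w11.png',get_image('wrist')[:,:,::-1])
plan([([.49,.31,.2],AK),([.48,-.02,.2],176),(loc('H',[-.130,0,.15]),AH),(loc('H',[-.130,0,.098]),AH)])
```

```text
35.425 [0.49143064 0.31592937 0.18750624] [ 0.35563865  0.88506444 -1.96879887] 0.0607650619092747 [-0.98880124 -0.14916313 -0.00474102]
call [0.009, -0.035, -0.095] [0.001, 0.001, 0.001] rows 0.2
call [0.129, -0.722, 0.0] [0.0, 0.0, 0.023] rows 1.8
call [0.077, -0.73, 0.0] [0.0, 0.0, 0.023] rows 1.8
call [0.024, -0.733, 0.0] [0.0, 0.0, 0.023] rows 1.8
call [0.126, -0.809, 0.167] [0.0, 0.0, 0.025] rows 2.0
call [0.062, -0.816, 0.167] [0.0, 0.0, 0.025] rows 2.0
call [0.0, 0.0, 0.347] [0.0, 0.0, 0.0] rows 0.8
```

Run:
```python
from h import *
def bb(f,col):
    c=cv2.resize(cv2.imread(f),(512,384)).astype(int)[200:380,160:350];b,g,r=c[...,0],c[...,1],c[...,2]
    m={'b':(b-r>50)&(b>80),'r':(r-g>60)&(r-b>50),'y':(r-b>90)&(g>90)}[col].astype(np.uint8)
    k,l,s,_=cv2.connectedComponentsWithStats(m);i=1+s[1:,4].argmax();print(f,col,s[i]+[160,200,0,0,0])
bb('pics/w6b.png','b');bb('pics/w9b.png','y');bb('pics/w11.png','r')
# sensitivities: px per mm for roll at tool offset
E=camera_params('wrist')['extrinsics'];o,p,R=st()
th=np.linspace(0,6.28,100)
def box(dx,dz):
    P=[p+R@np.array([s*.011+dx,.031*np.cos(a),.031*np.sin(a)-dz]) for s in(-1,1) for a in th]
    q=proj('w',P,cam('wrist'));return np.r_[q.min(0),q.max(0)].round(1)
for dx,dz in((0,.0215),(0,.0175),(.003,.0215)):print(dx,dz,box(dx,dz))
```

```text
pics/w6b.png b [  181   225   151   129 11105]
pics/w9b.png y [  180   223   153   128 11677]
pics/w11.png r [  182   220   149   123 10835]
0 0.0215 [174.4 228.8 330.8 367.6]
0 0.0175 [176.7 225.3 328.7 358.2]
0.003 0.0215 [173.8 223.3 331.3 360.7]
```

View pics/w11.png

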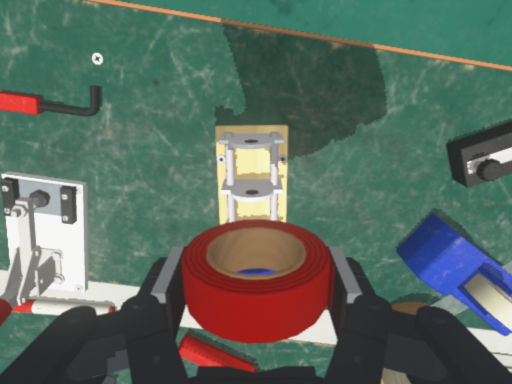

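Emit:
{"api": "move_arm", "payload": {
  "deltas": [
    [-1,0.02,-0.12,-0.095,0,0,0.003],
    [-1,0.07,-0.42,-0.095,0,0,0.013],
    [-1,0.138,-0.757,-0.095,0.001,0.001,0.024]
  ]
}}

```text
clock: 35.85
tcp_pos: [0.4862, 0.1976, 0.198]
eef_rot: [0.115, -3.136, 0.006]
contact_force: [0.5, -0.8, -0.7]
finger_gap: 0.0607
```

Emit:
{"api": "move_arm", "payload": {
  "deltas": [
    [-1,0.025,-0.25,0,0,0,0.008],
    [-1,0.05,-0.5,0,0,0,0.016],
    [-1,0.077,-0.73,0,0,0,0.023]
  ]
}}

```text
clock: 36.22
tcp_pos: [0.4826, 0.0873, 0.1985]
eef_rot: [0.0, -3.138, 0.006]
contact_force: [-0.2, 0.0, -0.8]
finger_gap: 0.0607
```

Emit:
{"api": "move_arm", "payload": {
  "deltas": [
    [-1,0.008,-0.25,0,0,0,0.008],
    [-1,0.016,-0.5,0,0,0,0.016],
    [-1,0.024,-0.733,0,0,0,0.023]
  ]
}}

```text
clock: 36.6
tcp_pos: [0.479, -0.0225, 0.1989]
eef_rot: [-0.113, -3.136, 0.006]
contact_force: [0.6, 1.0, -0.4]
finger_gap: 0.0607
```

Emit:
{"api": "move_arm", "payload": {
  "deltas": [
    [-1,0.042,-0.27,0,0,0,0.008],
    [-1,0.084,-0.54,0,0,0,0.016],
    [-1,0.126,-0.809,0,0,0,0.025]
  ]
}}

```text
clock: 36.98
tcp_pos: [0.4512, -0.1419, 0.1994]
eef_rot: [-0.236, -3.13, 0.005]
contact_force: [0.6, 0.4, -1.2]
finger_gap: 0.0608
```

Emit:
{"api": "move_arm", "payload": {
  "deltas": [
    [-1,0.02,-0.27,0,0,0,0.008],
    [-1,0.04,-0.54,0.1,0,0,0.016],
    [-1,0.062,-0.816,0.3,0,0,0.025],
    [-1,0.062,-0.816,0.333,0,0,0.025],
    [-1,0.062,-0.816,0.333,0,0,0.025]
  ]
}}

```text
clock: 37.6
tcp_pos: [0.4243, -0.2599, 0.1496]
eef_rot: [-0.357, -3.117, 0.005]
contact_force: [0.2, 0.1, -0.8]
finger_gap: 0.0603
```

Run:
```python
from h import *
o,p,R=st();print(o['clock'],p,o['contact_force'],o['finger_gap'],R[:,0],R[:,2])
plan([(loc('H',[-.130,0,.101]),AH),(loc('H',[0,0,.101]),AH)])
```

```text
37.6 [ 0.42431705 -0.25994036  0.14960424] [ 0.21885764  0.05967939 -0.80289871] 0.060306107934607986 [-0.97410358  0.22607752  0.00334084] [-0.0041269  -0.00300442 -0.99998697]
call [-0.007, 0.006, 0.324] [-0.001, -0.001, -0.0] rows 0.8
call [-0.867, -0.0, 0.0] [0.0, 0.0, 0.0] rows 2.1
```

Emit:
{"api": "move_arm", "payload": {
  "deltas": [
    [-1,-0.003,0.003,0.16,0,0,0],
    [-1,-0.007,0.006,0.324,-0.001,-0.001,0],
    [-1,-0.007,0.006,0.324,-0.001,-0.001,0],
    [-1,-0.007,0.006,0.324,-0.001,-0.001,0]
  ]
}}

```text
clock: 38.1
tcp_pos: [0.4268, -0.2592, 0.1023]
eef_rot: [0.354, 3.12, -0.002]
contact_force: [-0.2, -0.1, -1.1]
finger_gap: 0.0608
```

Emit:
{"api": "move_arm", "payload": {
  "deltas": [
    [-1,-0.1,0,0,0,0,0],
    [-1,-0.2,0,0,0,0,0],
    [-1,-0.3,0,0,0,0,0],
    [-1,-0.35,0,0,0,0,0],
    [-1,-0.35,0,0,0,0,0]
  ]
}}

```text
clock: 38.72
tcp_pos: [0.4777, -0.2714, 0.1011]
eef_rot: [0.355, 3.121, -0.002]
contact_force: [-0.2, 0.2, -1.3]
finger_gap: 0.0604
```

Run:
```python
from h import *
o,p,R=st();print(o['clock'],p,o['contact_force'],o['torque'],o['finger_gap'],R[:,0],R[:,2])
plan([(loc('H',[0,0,.101]),AH)])
```

```text
38.725 [ 0.47772321 -0.27135454  0.10107108] [-0.24507314  0.18644219 -1.26246665] [-0.03288513  0.02641336  0.04724679] 0.06039970734777498 [-9.74397717e-01  2.24829900e-01 -7.77973700e-04] [ 4.82598485e-04 -1.36872373e-03 -9.99998947e-01]
call [-0.509, -0.002, 0.001] [-0.0, 0.0, 0.0] rows 1.2
```

Emit:
{"api": "move_arm", "payload": {
  "deltas": [
    [-1,-0.13,0,0,0,0,0],
    [-1,-0.26,0,0,0,0,0],
    [-1,-0.39,0,0,0,0,0],
    [-1,-0.512,-0.002,0,0,0,0],
    [-1,-0.512,-0.002,0,0,0,0]
  ]
}}

```text
clock: 39.35
tcp_pos: [0.5525, -0.2888, 0.1011]
eef_rot: [0.355, 3.121, -0.002]
contact_force: [-0.1, -0.6, -1.6]
finger_gap: 0.0604
```

Emit:
{"api": "move_arm", "payload": {
  "deltas": [
    [-1,0,0,0.05,0,0,0],
    [-1,0,0,0.1,0,0,0],
    [-1,0,0,0.12,0,0,0],
    [-1,0,0,0.12,0,0,0]
  ]
}}

```text
clock: 39.85
tcp_pos: [0.5518, -0.289, 0.084]
eef_rot: [0.356, 3.12, -0.001]
contact_force: [-5.1, 3.1, 14.6]
finger_gap: 0.0603
```

Run:
```python
from h import *
o,p,R=st();print(o['clock'],p,o['contact_force'],o['torque'],o['finger_gap'])
```

```text
39.85 [ 0.55178532 -0.28898922  0.0839724 ] [-5.11587847  3.09833693 14.59664249] [ 0.37067654  1.04535632 -0.07408718] 0.06033196251702882
```

Emit:
{"api": "move_arm", "payload": {
  "deltas": [
    [-1,0,0,-0.01,0,0,0],
    [0.6,0,0,-0.01,0,0,0],
    [1,0,0,-0.01,0,0,0],
    [1,0,0,-0.01,0,0,0],
    [1,0,0,-0.01,0,0,0]
  ]
}}

```text
clock: 40.48
tcp_pos: [0.5522, -0.2887, 0.0848]
eef_rot: [0.355, 3.12, -0.002]
contact_force: [0.1, -1.1, 0.2]
finger_gap: 0.0853
```

Emit:
{"api": "move_arm", "payload": {
  "deltas": [
    [1,0,0,-0.2,0,0,0],
    [1,0,0,-0.45,0,0,0],
    [1,0,0,-0.78,0,0,0],
    [1,0,0,-0.78,0,0,0]
  ]
}}

```text
clock: 40.98
tcp_pos: [0.5536, -0.2897, 0.2055]
eef_rot: [0.355, 3.115, -0.003]
contact_force: [0.4, 0.2, 0.1]
finger_gap: 0.085
```

```bash
cat > chk.py <<'E'
from h import *
import sys
o,p,R=st();print(o['clock'],p,o['contact_force'].round(1),o['finger_gap'])
w=get_image('wrist')[:,:,::-1].copy();cv2.imwrite('pics/chk.png',w)
c=w.astype(int);b,g,r=c[...,0],c[...,1],c[...,2]
th=np.linspace(0,6.28,100);C=cam('wrist')
for n,m,x in(('red',(r-g>60)&(r-b>50),0),('blue',(b-r>40)&(b>60)&(b-g>30),-.045)):
    if len(sys.argv)<2 and n=='blue':continue
    m=m.astype(np.uint8);m[:, :180]=0;m[:,340:]=0
    k,l,s,_=cv2.connectedComponentsWithStats(m);i=1+s[1:,4].argmax();a=s[i];print(n,'obs',a[0],a[1],a[0]+a[2],a[1]+a[3],a[4])
    for dx in(-.004,0,.004):
        q=proj('w',[loc('H',[x+dx+t*.011,.031*np.cos(v),.1+.031*np.sin(v)]) for t in(-1,1) for v in th],C);print('  pred',dx,q.min(0).round(1),q.max(0).round(1))
E
python3 chk.py; python3 -c "
from h import *
plan([(loc('H',[0,0,.2]),AH),([.53,-.02,.2],176),([.5815,.328,.2],AK),([.5815,.328,.033],AK)])"
```

```text
40.975 [ 0.55362596 -0.2896713   0.20550005] [0.4 0.2 0.1] 0.08497149484789504
red obs 215 162 295 208 2448
  pred -0.004 [212.9 157.6] [296.3 211.2]
  pred 0 [213.2 162.2] [296.  216.5]
  pred 0.004 [213.4 166.8] [295.8 221.8]
call [0.006, -0.001, 0.022] [-0.0, 0.001, 0.0] rows 0.1
call [0.274, 0.856, 0.0] [0.0, 0.0, -0.025] rows 2.2
call [0.205, 0.875, 0.0] [0.0, 0.0, -0.025] rows 2.2
call [-0.06, 0.779, 0.0] [0.0, 0.0, -0.023] rows 1.9
call [-0.116, 0.773, 0.0] [0.0, 0.0, -0.023] rows 1.9
call [-0.172, 0.763, 0.0] [0.0, 0.0, -0.023] rows 1.9
call [0.0, 0.0, 0.557] [0.0, 0.0, 0.0] rows 1.3
call [0.0, 0.0, 0.557] [0.0, 0.0, 0.0] rows 1.3
```

Emit:
{"api": "move_arm", "payload": {
  "deltas": [
    [1,0.09,0.285,0.022,0,0,-0.008],
    [1,0.18,0.57,0.022,0,0,-0.016],
    [1,0.28,0.855,0.022,0,0.001,-0.025]
  ]
}}

```text
clock: 41.4
tcp_pos: [0.5392, -0.1527, 0.1972]
eef_rot: [-0.231, -3.129, 0.001]
contact_force: [1.5, 0.1, -0.2]
finger_gap: 0.0853
```

Emit:
{"api": "move_arm", "payload": {
  "deltas": [
    [1,0.068,0.29,0,0,0,-0.008],
    [1,0.136,0.58,0,0,0,-0.016],
    [1,0.205,0.875,0,0,0,-0.025]
  ]
}}

```text
clock: 41.78
tcp_pos: [0.5282, -0.0184, 0.1974]
eef_rot: [-0.108, -3.136, 0.001]
contact_force: [1.0, 0.5, -0.1]
finger_gap: 0.0855
```

Emit:
{"api": "move_arm", "payload": {
  "deltas": [
    [1,-0.02,0.26,0,0,0,-0.008],
    [1,-0.04,0.52,0,0,0,-0.016],
    [1,-0.06,0.779,0,0,0,-0.023]
  ]
}}

```text
clock: 42.15
tcp_pos: [0.5456, 0.0974, 0.1972]
eef_rot: [0.005, -3.138, 0.002]
contact_force: [-0.2, 0.3, 0.2]
finger_gap: 0.0853
```

Emit:
{"api": "move_arm", "payload": {
  "deltas": [
    [1,-0.04,0.26,0,0,0,-0.008],
    [1,-0.08,0.52,0,0,0,-0.016],
    [1,-0.116,0.773,0,0,0,-0.023]
  ]
}}

```text
clock: 42.52
tcp_pos: [0.5632, 0.2139, 0.1974]
eef_rot: [0.119, -3.136, 0.001]
contact_force: [0.7, -1.3, -0.4]
finger_gap: 0.0855
```

Emit:
{"api": "move_arm", "payload": {
  "deltas": [
    [1,-0.057,0.255,0,0,0,-0.008],
    [1,-0.114,0.51,0,0,0,-0.016],
    [1,-0.172,0.763,0,0,0,-0.023],
    [1,-0.172,0.763,0,0,0,-0.023],
    [1,-0.172,0.763,0,0,0,-0.023]
  ]
}}

```text
clock: 43.15
tcp_pos: [0.5802, 0.3277, 0.1972]
eef_rot: [0.23, -3.13, 0.002]
contact_force: [-0.7, -0.2, -0.5]
finger_gap: 0.0853
```

Run:
```python
from h import *
o,p,R=st();print(o['clock'],p,o['contact_force'],o['finger_gap'],R[:,0])
plan([([.5815,.3282,.08],AK),([.5815,.3282,.033],AK)])
```

```text
43.15 [0.58023807 0.32774539 0.19724613] [-0.67178816 -0.19221975 -0.47947603] 0.08534341525342728 [-0.98922977 -0.14633578  0.00320822]
call [-0.011, 0.003, 0.782] [-0.0, -0.001, 0.0] rows 1.9
call [0.0, 0.0, 0.313] [0.0, 0.0, 0.0] rows 0.8
```

Emit:
{"api": "move_arm", "payload": {
  "deltas": [
    [1,-0.004,0.001,0.25,0,0,0],
    [1,-0.008,0.002,0.5,0,0,0],
    [1,-0.011,0.003,0.75,0,-0.001,0],
    [1,-0.011,0.003,0.782,0,-0.001,0],
    [1,-0.011,0.003,0.782,0,-0.001,0]
  ]
}}

```text
clock: 43.78
tcp_pos: [0.5823, 0.3282, 0.0817]
eef_rot: [-0.229, 3.132, -0.0]
contact_force: [0.2, 0.7, 0.6]
finger_gap: 0.0853
```

Emit:
{"api": "move_arm", "payload": {
  "deltas": [
    [1,0,0,0.15,0,0,0],
    [1,0,0,0.3,0,0,0],
    [1,0,0,0.31,0,0,0]
  ]
}}

```text
clock: 44.15
tcp_pos: [0.5813, 0.3283, 0.0334]
eef_rot: [0.23, -3.133, 0.002]
contact_force: [-0.7, 0.3, 0.1]
finger_gap: 0.0853
```

Emit:
{"api": "move_arm", "payload": {
  "deltas": [
    [-1,0,0,0,0,0,0],
    [-1,0,0,0,0,0,0],
    [-1,0,0,0,0,0,0],
    [-1,0,0,0,0,0,0],
    [-1,0,0,0,0,0,0]
  ],
  "force": 40
}}

```text
clock: 44.78
tcp_pos: [0.5831, 0.327, 0.0358]
eef_rot: [-0.228, 3.131, -0.002]
contact_force: [-0.5, -9.0, 7.9]
finger_gap: 0.0609
```

Emit:
{"api": "move_arm", "payload": {
  "deltas": [
    [-1,0,0,-0.2,0,0,0],
    [-1,0,0,-0.5,0,0,0],
    [-1,0,0,-0.8,0,0,0],
    [-1,0,0,-1,0,0,0],
    [-1,0,0,-1,0,0,0]
  ]
}}

```text
clock: 45.4
tcp_pos: [0.583, 0.3294, 0.1878]
eef_rot: [-0.23, 3.128, 0.004]
contact_force: [0.7, -0.1, -1.5]
finger_gap: 0.0607
```

Run:
```python
from h import *
o,p,R=st();print(o['clock'],p,o['contact_force'],o['finger_gap'],R[:,0])
w=get_image('wrist')[:,:,::-1];cv2.imwrite('pics/w12.png',w)
c=w.astype(int)[200:380,160:350];b,g,r=c[...,0],c[...,1],c[...,2]
k,l,s,_=cv2.connectedComponentsWithStats(((b-r>50)&(b>80)).astype(np.uint8));i=1+s[1:,4].argmax();print(s[i]+[160,200,0,0,0])
plan([([.58,.328,.2],AK),([.48,-.02,.2],176),(loc('H',[-.130,0,.15]),AH),(loc('H',[-.130,0,.101]),AH)])
```

```text
45.4 [0.58300658 0.32938293 0.18782917] [ 0.66476741 -0.0882617  -1.48853331] 0.06068187365177959 [-0.98923317 -0.14624349 -0.0055289 ]
[  182   221   148   123 10574]
call [0.015, -0.005, -0.094] [0.0, 0.001, 0.0] rows 0.2
call [0.333, -0.733, 0.0] [0.0, 0.0, 0.023] rows 1.9
call [0.279, -0.755, 0.0] [0.0, 0.0, 0.023] rows 1.9
call [0.224, -0.773, 0.0] [0.0, 0.0, 0.023] rows 1.9
call [0.126, -0.809, 0.167] [0.0, 0.0, 0.025] rows 2.0
call [0.062, -0.816, 0.167] [0.0, 0.0, 0.025] rows 2.0
call [0.0, 0.0, 0.327] [0.0, 0.0, 0.0] rows 0.8
```

Emit:
{"api": "move_arm", "payload": {
  "deltas": [
    [-1,0.04,-0.1,-0.094,0,0,0.003],
    [-1,0.18,-0.4,-0.094,0,0,0.013],
    [-1,0.348,-0.738,-0.094,0,0.001,0.023]
  ]
}}

```text
clock: 45.82
tcp_pos: [0.5454, 0.2095, 0.1982]
eef_rot: [0.115, -3.137, 0.002]
contact_force: [1.0, -0.5, -0.8]
finger_gap: 0.0604
```

Emit:
{"api": "move_arm", "payload": {
  "deltas": [
    [-1,0.093,-0.25,0,0,0,0.008],
    [-1,0.186,-0.5,0,0,0,0.016],
    [-1,0.279,-0.755,0,0,0,0.023]
  ]
}}

```text
clock: 46.2
tcp_pos: [0.5118, 0.0933, 0.1985]
eef_rot: [0.001, -3.139, 0.001]
contact_force: [0.5, 0.4, -1.1]
finger_gap: 0.0608
```

Emit:
{"api": "move_arm", "payload": {
  "deltas": [
    [-1,0.075,-0.26,0,0,0,0.008],
    [-1,0.15,-0.52,0,0,0,0.016],
    [-1,0.224,-0.773,0,0,0,0.023]
  ]
}}

```text
clock: 46.58
tcp_pos: [0.4782, -0.0226, 0.1986]
eef_rot: [-0.113, -3.137, 0.001]
contact_force: [0.8, -0.1, -1.5]
finger_gap: 0.0606
```

Emit:
{"api": "move_arm", "payload": {
  "deltas": [
    [-1,0.042,-0.27,0,0,0,0.008],
    [-1,0.084,-0.54,0,0,0,0.016],
    [-1,0.126,-0.809,0,0,0,0.025]
  ]
}}

```text
clock: 46.95
tcp_pos: [0.4508, -0.142, 0.1987]
eef_rot: [-0.236, -3.13, 0.0]
contact_force: [1.2, -0.4, -2.0]
finger_gap: 0.0607
```

Emit:
{"api": "move_arm", "payload": {
  "deltas": [
    [-1,0.02,-0.27,0,0,0,0.008],
    [-1,0.04,-0.54,0.1,0,0,0.016],
    [-1,0.062,-0.816,0.3,0,0,0.025],
    [-1,0.062,-0.816,0.333,0,0,0.025],
    [-1,0.062,-0.816,0.333,0,0,0.025]
  ]
}}

```text
clock: 47.58
tcp_pos: [0.424, -0.2599, 0.1486]
eef_rot: [-0.357, -3.118, 0.0]
contact_force: [-0.1, 0.1, -0.5]
finger_gap: 0.0604
```

Run:
```python
from h import *
o,p,R=st();print(o['clock'],p,o['contact_force'],o['finger_gap'],R[:,0],R[:,2])
plan([(loc('H',[-.130,0,.102]),AH),(loc('H',[-.045,0,.102]),AH)])
```

```text
47.575 [ 0.42396721 -0.25994173  0.14859479] [-0.14345893  0.07511762 -0.54008441] 0.06042895253977763 [-0.97409695  0.22610485  0.00342385] [-3.48984885e-03  1.07813468e-04 -9.99993905e-01]
call [-0.009, 0.006, 0.311] [-0.0, -0.001, -0.0] rows 0.7
call [-0.567, -0.0, 0.0] [0.0, 0.0, 0.0] rows 1.4
```

Emit:
{"api": "move_arm", "payload": {
  "deltas": [
    [-1,-0.004,0.003,0.16,0,0,0],
    [-1,-0.009,0.006,0.311,0,-0.001,0],
    [-1,-0.009,0.006,0.311,0,-0.001,0],
    [-1,-0.009,0.006,0.311,0,-0.001,0]
  ]
}}

```text
clock: 48.08
tcp_pos: [0.4268, -0.2592, 0.1032]
eef_rot: [0.354, 3.12, -0.001]
contact_force: [1.4, -0.8, -0.7]
finger_gap: 0.061
```

Emit:
{"api": "move_arm", "payload": {
  "deltas": [
    [-1,-0.1,0,0,0,0,0],
    [-1,-0.2,0,0,0,0,0],
    [-1,-0.3,0,0,0,0,0],
    [-1,-0.35,0,0,0,0,0],
    [-1,-0.35,0,0,0,0,0]
  ]
}}

```text
clock: 48.7
tcp_pos: [0.4778, -0.2714, 0.1021]
eef_rot: [0.355, 3.121, -0.002]
contact_force: [0.5, -0.1, -0.3]
finger_gap: 0.0609
```

Run:
```python
from h import *
o,p,R=st();print(o['clock'],p,o['contact_force'],o['torque'],o['finger_gap'],R[:,0],R[:,2])
plan([(loc('H',[-.045,0,.102]),AH)])
```

```text
48.7 [ 0.47777884 -0.27139156  0.10207697] [ 0.45155609 -0.0600316  -0.28626802] [ 0.01055989  0.02504129 -0.052791  ] 0.06086749455166742 [-9.74394474e-01  2.24843866e-01 -8.03362915e-04] [ 4.92820505e-04 -1.43726585e-03 -9.99998846e-01]
call [-0.208, -0.001, 0.001] [-0.0, 0.0, 0.0] rows 0.5
```

Emit:
{"api": "move_arm", "payload": {
  "deltas": [
    [-1,-0.1,0,0,0,0,0],
    [-1,-0.21,-0.001,0,0,0,0],
    [-1,-0.21,-0.001,0,0,0,0],
    [-1,-0.21,-0.001,0,0,0,0]
  ]
}}

```text
clock: 49.2
tcp_pos: [0.5078, -0.2785, 0.1021]
eef_rot: [0.356, 3.121, -0.002]
contact_force: [-0.8, 0.2, -1.1]
finger_gap: 0.0609
```

Emit:
{"api": "move_arm", "payload": {
  "deltas": [
    [-1,0,0,0.05,0,0,0],
    [-1,0,0,0.1,0,0,0],
    [-1,0,0,0.115,0,0,0],
    [-1,0,0,0.115,0,0,0]
  ]
}}

```text
clock: 49.7
tcp_pos: [0.508, -0.2785, 0.0848]
eef_rot: [0.356, 3.121, -0.002]
contact_force: [0.0, 0.1, -1.0]
finger_gap: 0.0606
```

Emit:
{"api": "move_arm", "payload": {
  "deltas": [
    [0.6,0,0,0,0,0,0],
    [1,0,0,0,0,0,0],
    [1,0,0,0,0,0,0],
    [1,0,0,0,0,0,0],
    [1,0,0,0,0,0,0]
  ]
}}

```text
clock: 50.32
tcp_pos: [0.5082, -0.2784, 0.0851]
eef_rot: [0.355, 3.12, -0.002]
contact_force: [0.5, 0.1, -0.5]
finger_gap: 0.0856
```

Emit:
{"api": "move_arm", "payload": {
  "deltas": [
    [1,0,0,-0.2,0,0,0],
    [1,0,0,-0.45,0,0,0],
    [1,0,0,-0.78,0,0,0],
    [1,0,0,-0.78,0,0,0]
  ]
}}

```text
clock: 50.82
tcp_pos: [0.5095, -0.2793, 0.2054]
eef_rot: [0.355, 3.115, -0.003]
contact_force: [-0.3, -0.2, -0.5]
finger_gap: 0.0853
```

```bash
python3 chk.py b;python3 -c "
from h import *
plan([([.44,-.11,.21],AH),([.44,.1,.21],AH)])"
```

```text
50.825 [ 0.50952484 -0.27926194  0.20544943] [-0.3 -0.2 -0.5] 0.08529302767360701
red obs 217 209 295 265 2434
  pred -0.004 [215.  207.6] [293.6 268.3]
  pred 0 [215.2 211.8] [293.4 273.1]
  pred 0.004 [215.4 215.9] [293.2 277.7]
blue obs 215 159 297 208 2731
  pred -0.004 [212.7 157.8] [296.  211.5]
  pred 0 [212.9 162.5] [295.7 216.8]
  pred 0.004 [213.1 167.1] [295.5 222.1]
call [0.699, 0.991, -0.047] [-0.0, 0.001, 0.0] rows 2.9
call [0.158, 0.682, 0.0] [0.0, 0.0, 0.0] rows 1.7
call [0.158, 0.682, 0.0] [0.0, 0.0, 0.0] rows 1.7
```

Emit:
{"api": "move_arm", "payload": {
  "deltas": [
    [1,0.23,0.33,-0.047,0,0,0],
    [1,0.46,0.66,-0.047,0,0,0],
    [1,0.699,0.991,-0.047,0,0,0]
  ]
}}

```text
clock: 51.25
tcp_pos: [0.438, -0.1082, 0.2079]
eef_rot: [-0.356, -3.121, 0.003]
contact_force: [1.9, 1.3, 0.4]
finger_gap: 0.0852
```

Emit:
{"api": "move_arm", "payload": {
  "deltas": [
    [1,0.1,0.45,0,0,0,0],
    [1,0.2,0.9,0,0,0,0],
    [1,0.2,0.9,0,0,0,0],
    [1,0.2,0.9,0,0,0,0]
  ]
}}

```text
clock: 51.75
tcp_pos: [0.4401, 0.0287, 0.2081]
eef_rot: [0.353, 3.122, -0.003]
contact_force: [0.3, 0.0, 0.3]
finger_gap: 0.0852
```

```bash
cat > fin.py <<'E'
import io,contextlib
with contextlib.redirect_stdout(io.StringIO()): from fit import *
o=ctrl.observe();print(o['clock'],o['tcp_pos'],o['contact_force'].round(1))
t1=get_image('top')[:,:,::-1].copy();s1=get_image('side')[:,:,::-1].copy();cv2.imwrite('pics/tF.png',t1);cv2.imwrite('pics/sF.png',s1)
for nm,a,b,roi in(('top',t,t1,(338,138,60,100)),('side',s,s1,(322,185,95,130))):
    for k in'br':print(nm,k,bbox(a,k,roi)[0],bbox(b,k,roi)[0])
print('yellow at disp: top',bbox(t1,'y',(268,178,40,54)),'side',bbox(s1,'y',(235,195,60,75)))
for n in C:
    q=proj(n,tf(np.array([.537,-.0465,-.035+np.pi/2]),cyl+[0,0,.052]),C[n]);print(' pred',n,q.min(0).round(1),q.max(0).round(1))
# undisturbed: diff in bottle / key / lookalike regions
for nm,a,b,(x,y,w,h) in(('bottle side',s,s1,(275,152,25,52)),('key side',s,s1,(165,222,50,22)),('green side',s,s1,(298,194,32,62)),('key top',t,t1,(215,215,37,18)),('bottle top',t,t1,(270,137,20,28))):
    d=np.abs(a.astype(int)-b)[y:y+h,x:x+w].max(2);print(nm,'changed px',(d>50).sum(),'of',w*h)
E
python3 fin.py
```

```text
51.75 [0.44006857 0.02866198 0.20808484] [0.3 0.  0.3]
top b [357.5 197.5 380.5 209.5] [357.5 198.5 380.5 210.5]
top r [360.5 182.5 382.5 194.5] [360.5 183.5 382.5 194.5]
side b [350.5 238.5 380.5 264.5] [349.5 238.5 380.5 267.5]
side r [362.5 224.5 390.5 247.5] [362.5 225.5 390.5 248.5]
yellow at disp: top (array([284.5, 188.5, 288.5, 201.5]), np.int32(29)) side (array([255.5, 208.5, 274.5, 234.5]), np.int32(268))
 pred side [256.1 208.7] [276.1 236.8]
 pred top [281.5 188.8] [289.6 209.5]
bottle side changed px 0 of 1300
key side changed px 0 of 1100
green side changed px 0 of 1984
key top changed px 658 of 666
bottle top changed px 2 of 560
```

```bash
python3 -c "
from workcell import ctrl
print(ctrl.close_job())"
```

```text
the job is handed in; nothing more can be done
None
```

The yellow roll is in the dispenser, and the red and blue rolls are back on the hook where they hung. I handed the job in at about 52 s. The order was: blue to the far cradle bay, red to the near bay, yellow into the dispenser, red back on the middle of the hook, blue back on the nose end.

**Last checks:**
- **Red and blue:** their outlines in the top and side pictures are within about 1 px (roughly 3 mm) of the first pictures. One edge of the blue roll in the side view is 3 px off. The wrist camera put both about 1–4 mm nearer the nose than my model; it was not run on the first picture for comparison.
- **Yellow:** it sits level on the rollers between the cheeks, and its side outline is within about 2 px of the prediction. In the top view only a sliver of it was picked out (part of it probably hidden by the arm), so that view confirms nothing.
- **Glue bottle, hex key and the green and turquoise rolls:** the side view shows no change. The top-view check of the hex key failed because nearly every pixel there changed, which I put down to the arm standing in front of it.
- **Forces:** the highest contact-force reading on any axis was about 18 N (about 24 N combined), and it was near zero at the end with the gripper clear of everything.

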